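Make up the tea desk in a hotel room

TASK

Make up the tea desk: set a spare honey jar from the tray into every empty pocket of the oak board, leaving the jars already there in place and any spare left over standing on the tray; tip all the sugar lumps from the small refill cup into the sugar bowl and stand the empty cup upright back on the tray; and drop every crumpled paper ball into the waste bin. Do not bump the kettle or the guest's cup of tea.

Things in the scene. Friction and masses are not known exactly. Their poses are not given: they have to be found in the camera images.
- rack: oak jar board, fixed, 160 (x) x 236 (y) x 28 mm high; origin at the centre of its underside, axes along its sides. Six round recesses (pockets) in 2 rows of 3: centres at x = -36 and +36 mm, y = -72, 0 and +72 mm in its frame, each 46 mm in diameter, floor 10 mm above the desk, 18 mm deep, so that a seated jar stands 30 mm proud
- jar0: honey jar, amber glass with white lid: a cylinder 42 mm in diameter and 48 mm high, 0.05 to 0.1 kg; origin at the centre of its underside, z up. May stand in one of the board's pockets from the start, or be absent
- jar1: honey jar, amber glass with white lid: a cylinder 42 mm in diameter and 48 mm high, 0.05 to 0.1 kg; origin at the centre of its underside, z up. May stand in one of the board's pockets from the start, or be absent
- jar2: honey jar, amber glass with white lid: a cylinder 42 mm in diameter and 48 mm high, 0.05 to 0.1 kg; origin at the centre of its underside, z up. May stand in one of the board's pockets from the start, or be absent
- jar3: honey jar, amber glass with white lid: a cylinder 42 mm in diameter and 48 mm high, 0.05 to 0.1 kg; origin at the centre of its underside, z up. May stand in one of the board's pockets from the start, or be absent
- jar4: honey jar, amber glass with white lid: a cylinder 42 mm in diameter and 48 mm high, 0.05 to 0.1 kg; origin at the centre of its underside, z up. May stand in one of the board's pockets from the start, or be absent
- jar5: honey jar, amber glass with white lid: a cylinder 42 mm in diameter and 48 mm high, 0.05 to 0.1 kg; origin at the centre of its underside, z up. May stand in one of the board's pockets from the start, or be absent
- spare0: honey jar, amber glass with white lid: a cylinder 42 mm in diameter and 48 mm high, 0.05 to 0.1 kg; origin at the centre of its underside, z up. Spare: starts standing on the supply tray
- spare1: honey jar, amber glass with white lid: a cylinder 42 mm in diameter and 48 mm high, 0.05 to 0.1 kg; origin at the centre of its underside, z up. Spare: starts standing on the supply tray
- spare2: honey jar, amber glass with white lid: a cylinder 42 mm in diameter and 48 mm high, 0.05 to 0.1 kg; origin at the centre of its underside, z up. Spare: starts standing on the supply tray
- spare3: honey jar, amber glass with white lid: a cylinder 42 mm in diameter and 48 mm high, 0.05 to 0.1 kg; origin at the centre of its underside, z up. Spare: starts standing on the supply tray
- tray: supply tray of grey plastic, fixed, 270 (x) x 200 (y) mm, rim 20 mm high and 5 mm thick, floor 5 mm thick; origin at the centre of its underside, axes along its sides
- cup: handleless white ceramic refill cup, 78 mm high, outside diameter 54 mm at the foot, 60 mm at 35 mm height, 66 mm at the rim, wall 3 mm, floor 5 mm thick, 0.12 to 0.21 kg; it starts upright on the tray with the sugar lumps in it; origin at the centre of its underside, z towards its mouth
- lump0: brown sugar lump, an 18 mm cube of 10 g, at first loose in the refill cup; origin at the centre of its underside. It slides out of the cup when the cup is tipped about 125 deg or more from upright, the last ones helped by a small shake
- lump1: brown sugar lump, an 18 mm cube of 10 g, at first loose in the refill cup; origin at the centre of its underside. It slides out of the cup when the cup is tipped about 125 deg or more from upright, the last ones helped by a small shake
- lump2: brown sugar lump, an 18 mm cube of 10 g, at first loose in the refill cup; origin at the centre of its underside. It slides out of the cup when the cup is tipped about 125 deg or more from upright, the last ones helped by a small shake
- lump3: brown sugar lump, an 18 mm cube of 10 g, at first loose in the refill cup; origin at the centre of its underside. It slides out of the cup when the cup is tipped about 125 deg or more from upright, the last ones helped by a small shake
- bowl: white ceramic sugar bowl, fixed, empty, 50 mm high, outside diameter 80 mm at the foot, 112 mm at 22 mm height and 124 mm at the rim, wall 4 mm; origin at the centre of its underside. It and the bin may have changed places
- bin: steel table-top waste bin, fixed, 112 mm high, open at the top, outside diameter 116 mm at the foot and 138 mm over its rim, wall 3 mm, floor 5 mm thick; origin at the centre of its underside
- ball0: crumpled ball of white paper, stiff and lumpy, 35 to 48 mm across, 12 g; may be absent; origin at its centre, about 20 mm above what it lies on. May be gripped at its centre in any direction
- ball1: crumpled ball of white paper, stiff and lumpy, 35 to 48 mm across, 12 g; may be absent; origin at its centre, about 20 mm above what it lies on. May be gripped at its centre in any direction
- ball2: crumpled ball of white paper, stiff and lumpy, 35 to 48 mm across, 12 g; may be absent; origin at its centre, about 20 mm above what it lies on. May be gripped at its centre in any direction
- kettle: bystander: steel kettle, 230 mm high and 160 mm wide, on a round wooden board of 230 mm diameter and 14 mm thick, its handle reaching 130 mm from the axis; fixed; origin at the centre of the board's underside
- mug: bystander: the guest's wide ceramic cup of tea, 88 mm high, 86 mm in diameter; fixed; origin at the centre of its underside. Not the refill cup

How it is judged:
At the end, for the whole second after the job is handed in: Each pocket holds an upright jar on its floor (within 5 mm of centre, 5 mm in height); unneeded spares and the refill cup stand upright (7 deg) on the tray's floor; all sugar lumps lie in the bowl and all paper balls in the bin, below the rims; all at rest (((x of jar0 in the frame of rack between -0.041 and -0.031 m and y of jar0 in the frame of rack between -0.077 and -0.067 m and z of jar0 in the frame of rack between 0.005 and 0.015 m and angle between jar0's own z axis and vertical below 0.12 rad) or (x of spare0 in the frame of rack between -0.041 and -0.031 m and y of spare0 in the frame of rack between -0.077 and -0.067 m and z of spare0 in the frame of rack between 0.005 and 0.015 m and angle between spare0's own z axis and vertical below 0.12 rad) or (x of spare1 in the frame of rack between -0.041 and -0.031 m and y of spare1 in the frame of rack between -0.077 and -0.067 m and z of spare1 in the frame of rack between 0.005 and 0.015 m and angle between spare1's own z axis and vertical below 0.12 rad) or (x of spare2 in the frame of rack between -0.041 and -0.031 m and y of spare2 in the frame of rack between -0.077 and -0.067 m and z of spare2 in the frame of rack between 0.005 and 0.015 m and angle between spare2's own z axis and vertical below 0.12 rad) or (x of spare3 in the frame of rack between -0.041 and -0.031 m and y of spare3 in the frame of rack between -0.077 and -0.067 m and z of spare3 in the frame of rack between 0.005 and 0.015 m and angle between spare3's own z axis and vertical below 0.12 rad)) and ((x of jar1 in the frame of rack between -0.041 and -0.031 m and y of jar1 in the frame of rack between -0.005 and 0.005 m and z of jar1 in the frame of rack between 0.005 and 0.015 m and angle between jar1's own z axis and vertical below 0.12 rad) or (x of spare0 in the frame of rack between -0.041 and -0.031 m and y of spare0 in the frame of rack between -0.005 and 0.005 m and z of spare0 in the frame of rack between 0.005 and 0.015 m and angle between spare0's own z axis and vertical below 0.12 rad) or (x of spare1 in the frame of rack between -0.041 and -0.031 m and y of spare1 in the frame of rack between -0.005 and 0.005 m and z of spare1 in the frame of rack between 0.005 and 0.015 m and angle between spare1's own z axis and vertical below 0.12 rad) or (x of spare2 in the frame of rack between -0.041 and -0.031 m and y of spare2 in the frame of rack between -0.005 and 0.005 m and z of spare2 in the frame of rack between 0.005 and 0.015 m and angle between spare2's own z axis and vertical below 0.12 rad) or (x of spare3 in the frame of rack between -0.041 and -0.031 m and y of spare3 in the frame of rack between -0.005 and 0.005 m and z of spare3 in the frame of rack between 0.005 and 0.015 m and angle between spare3's own z axis and vertical below 0.12 rad)) and ((x of jar2 in the frame of rack between -0.041 and -0.031 m and y of jar2 in the frame of rack between 0.067 and 0.077 m and z of jar2 in the frame of rack between 0.005 and 0.015 m and angle between jar2's own z axis and vertical below 0.12 rad) or (x of spare0 in the frame of rack between -0.041 and -0.031 m and y of spare0 in the frame of rack between 0.067 and 0.077 m and z of spare0 in the frame of rack between 0.005 and 0.015 m and angle between spare0's own z axis and vertical below 0.12 rad) or (x of spare1 in the frame of rack between -0.041 and -0.031 m and y of spare1 in the frame of rack between 0.067 and 0.077 m and z of spare1 in the frame of rack between 0.005 and 0.015 m and angle between spare1's own z axis and vertical below 0.12 rad) or (x of spare2 in the frame of rack between -0.041 and -0.031 m and y of spare2 in the frame of rack between 0.067 and 0.077 m and z of spare2 in the frame of rack between 0.005 and 0.015 m and angle between spare2's own z axis and vertical below 0.12 rad) or (x of spare3 in the frame of rack between -0.041 and -0.031 m and y of spare3 in the frame of rack between 0.067 and 0.077 m and z of spare3 in the frame of rack between 0.005 and 0.015 m and angle between spare3's own z axis and vertical below 0.12 rad)) and ((x of jar3 in the frame of rack between 0.031 and 0.041 m and y of jar3 in the frame of rack between -0.077 and -0.067 m and z of jar3 in the frame of rack between 0.005 and 0.015 m and angle between jar3's own z axis and vertical below 0.12 rad) or (x of spare0 in the frame of rack between 0.031 and 0.041 m and y of spare0 in the frame of rack between -0.077 and -0.067 m and z of spare0 in the frame of rack between 0.005 and 0.015 m and angle between spare0's own z axis and vertical below 0.12 rad) or (x of spare1 in the frame of rack between 0.031 and 0.041 m and y of spare1 in the frame of rack between -0.077 and -0.067 m and z of spare1 in the frame of rack between 0.005 and 0.015 m and angle between spare1's own z axis and vertical below 0.12 rad) or (x of spare2 in the frame of rack between 0.031 and 0.041 m and y of spare2 in the frame of rack between -0.077 and -0.067 m and z of spare2 in the frame of rack between 0.005 and 0.015 m and angle between spare2's own z axis and vertical below 0.12 rad) or (x of spare3 in the frame of rack between 0.031 and 0.041 m and y of spare3 in the frame of rack between -0.077 and -0.067 m and z of spare3 in the frame of rack between 0.005 and 0.015 m and angle between spare3's own z axis and vertical below 0.12 rad)) and ((x of jar4 in the frame of rack between 0.031 and 0.041 m and y of jar4 in the frame of rack between -0.005 and 0.005 m and z of jar4 in the frame of rack between 0.005 and 0.015 m and angle between jar4's own z axis and vertical below 0.12 rad) or (x of spare0 in the frame of rack between 0.031 and 0.041 m and y of spare0 in the frame of rack between -0.005 and 0.005 m and z of spare0 in the frame of rack between 0.005 and 0.015 m and angle between spare0's own z axis and vertical below 0.12 rad) or (x of spare1 in the frame of rack between 0.031 and 0.041 m and y of spare1 in the frame of rack between -0.005 and 0.005 m and z of spare1 in the frame of rack between 0.005 and 0.015 m and angle between spare1's own z axis and vertical below 0.12 rad) or (x of spare2 in the frame of rack between 0.031 and 0.041 m and y of spare2 in the frame of rack between -0.005 and 0.005 m and z of spare2 in the frame of rack between 0.005 and 0.015 m and angle between spare2's own z axis and vertical below 0.12 rad) or (x of spare3 in the frame of rack between 0.031 and 0.041 m and y of spare3 in the frame of rack between -0.005 and 0.005 m and z of spare3 in the frame of rack between 0.005 and 0.015 m and angle between spare3's own z axis and vertical below 0.12 rad)) and ((x of jar5 in the frame of rack between 0.031 and 0.041 m and y of jar5 in the frame of rack between 0.067 and 0.077 m and z of jar5 in the frame of rack between 0.005 and 0.015 m and angle between jar5's own z axis and vertical below 0.12 rad) or (x of spare0 in the frame of rack between 0.031 and 0.041 m and y of spare0 in the frame of rack between 0.067 and 0.077 m and z of spare0 in the frame of rack between 0.005 and 0.015 m and angle between spare0's own z axis and vertical below 0.12 rad) or (x of spare1 in the frame of rack between 0.031 and 0.041 m and y of spare1 in the frame of rack between 0.067 and 0.077 m and z of spare1 in the frame of rack between 0.005 and 0.015 m and angle between spare1's own z axis and vertical below 0.12 rad) or (x of spare2 in the frame of rack between 0.031 and 0.041 m and y of spare2 in the frame of rack between 0.067 and 0.077 m and z of spare2 in the frame of rack between 0.005 and 0.015 m and angle between spare2's own z axis and vertical below 0.12 rad) or (x of spare3 in the frame of rack between 0.031 and 0.041 m and y of spare3 in the frame of rack between 0.067 and 0.077 m and z of spare3 in the frame of rack between 0.005 and 0.015 m and angle between spare3's own z axis and vertical below 0.12 rad)) and ((x of spare0 in the frame of rack between -0.08 and 0.08 m and y of spare0 in the frame of rack between -0.118 and 0.118 m and z of spare0 in the frame of rack between 0.005 and 0.015 m and angle between spare0's own z axis and vertical below 0.12 rad) or (x of spare0 in the frame of tray between -0.13 and 0.13 m and y of spare0 in the frame of tray between -0.095 and 0.095 m and z of spare0 in the frame of tray below 0.012 m and angle between spare0's own z axis and vertical below 0.12 rad)) and ((x of spare1 in the frame of rack between -0.08 and 0.08 m and y of spare1 in the frame of rack between -0.118 and 0.118 m and z of spare1 in the frame of rack between 0.005 and 0.015 m and angle between spare1's own z axis and vertical below 0.12 rad) or (x of spare1 in the frame of tray between -0.13 and 0.13 m and y of spare1 in the frame of tray between -0.095 and 0.095 m and z of spare1 in the frame of tray below 0.012 m and angle between spare1's own z axis and vertical below 0.12 rad)) and ((x of spare2 in the frame of rack between -0.08 and 0.08 m and y of spare2 in the frame of rack between -0.118 and 0.118 m and z of spare2 in the frame of rack between 0.005 and 0.015 m and angle between spare2's own z axis and vertical below 0.12 rad) or (x of spare2 in the frame of tray between -0.13 and 0.13 m and y of spare2 in the frame of tray between -0.095 and 0.095 m and z of spare2 in the frame of tray below 0.012 m and angle between spare2's own z axis and vertical below 0.12 rad)) and ((x of spare3 in the frame of rack between -0.08 and 0.08 m and y of spare3 in the frame of rack between -0.118 and 0.118 m and z of spare3 in the frame of rack between 0.005 and 0.015 m and angle between spare3's own z axis and vertical below 0.12 rad) or (x of spare3 in the frame of tray between -0.13 and 0.13 m and y of spare3 in the frame of tray between -0.095 and 0.095 m and z of spare3 in the frame of tray below 0.012 m and angle between spare3's own z axis and vertical below 0.12 rad)) and horizontal distance between each of ball0, ball1, ball2 and bin below 0.06 m and z of each of ball0, ball1, ball2 in the frame of bin below 0.1 m and (horizontal distance between lump0 and bowl below 0.05 m or (horizontal distance between lump0 and bowl below 0.058 m and z of lump0 in the frame of bowl above 0.02 m)) and z of each of lump0, lump1, lump2, lump3 in the frame of bowl below 0.05 m and (horizontal distance between lump1 and bowl below 0.05 m or (horizontal distance between lump1 and bowl below 0.058 m and z of lump1 in the frame of bowl above 0.02 m)) and (horizontal distance between lump2 and bowl below 0.05 m or (horizontal distance between lump2 and bowl below 0.058 m and z of lump2 in the frame of bowl above 0.02 m)) and (horizontal distance between lump3 and bowl below 0.05 m or (horizontal distance between lump3 and bowl below 0.058 m and z of lump3 in the frame of bowl above 0.02 m)) and x of cup in the frame of tray between -0.13 and 0.13 m and y of cup in the frame of tray between -0.095 and 0.095 m and z of cup in the frame of tray below 0.012 m and angle between cup's own z axis and vertical below 0.12 rad and linear speed of each of spare0, spare1, spare2, spare3, ball0, ball1, ball2, lump0, lump1, lump2, lump3, cup below 0.03 m/s); the robot touches nothing.
It fails at once if a jar that was already in the board is taken out of its pocket (moved more than 20 mm) (distance of any of jar0, jar1, jar2, jar3, jar4, jar5 from where it was at the start of the episode above 0.02 m).
It fails at once if the robot bumps the kettle (over 3 N) (contact force between kettle and the arm above 3 N or contact force between kettle and the fingers above 3 N).
It fails at once if the robot bumps the guest's cup of tea (over 3 N) (contact force between mug and the arm above 3 N or contact force between mug and the fingers above 3 N).
Of jar0, jar1, jar2, jar3, jar4, jar5 only 2 to 3 are there at a start; the rules pass over those that are not, and their reading is None.
Of ball0, ball1, ball2 only 2 to 3 are there at a start; the rules pass over those that are not, and their reading is None.
At some moment in a run one of spare0, spare1, spare2, spare3, ball0, ball1, ball2 may be knocked a few centimetres aside while the robot is not near it.
It also fails if it takes over 192 s, if anything falls off the work surface, if the arm or the gripper's body presses on something with over 40 N, if the wrist force passes 120 N, or if a joint passes its speed limit or range.

ROBOT

A 6-joint arm with a two-finger parallel gripper is mounted at the origin on the work surface. World frame = base frame: x ahead of the robot, y to its left, z up, the work surface at z = 0. Lengths are in m, angles in rad, forces in N, time in s.
With the tool pointing down it reaches from about 0.225 to 0.875 m from the base axis. Payload 3.4 kg.
Tool frame: the origin (TCP) lies midway between the tips of the shut fingers; the grasp point (between the pads) lies 19 mm behind it; x points along the fingers, z is the direction in which the jaws open and shut, and the axes are right-handed (so a half turn about x gives the same grasp; the last joint's range is limited). The gripper opens to 85 mm and grips with 20 to 120 N. Pads are 22 mm wide; open, the fingers measure 114 mm over their backs; the gripper's body (76 mm by 85 mm) begins 54 mm behind the grasp point. The pads swing forward as they close: fully open they stand 13 mm farther back than shut.
Start: joints at [-1.306, 0.276, 1.505, -0, 1.361, -0.121], TCP at [0.216, -0.533, 0.231] pointing down, gripper open.
Joint ranges: [-2.89, 2.89], [-0.75, 2.08], [0.22, 2.7], [-1.18, 4.32], [0.11, 2.71], [-2.7, 2.7]. Speed limits (rad/s): [2.57, 2.57, 3.14, 3.14, 3.14, 3.14].

INTERFACE

Orientations are given as a unit quaternion [w, x, y, z].
In Python, from rig import manip, eyes gives the robot as it stands. The module is installed in compiled form; this text tells all that it offers.
- The arm moves only by the shell command python3 -m crank 'ROWS' [FORCE]. ROWS is JSON, a list of rows, each a list of 7 numbers: the shift along the tool's x, y, z in cm, then the turn, a rotation vector about the tool's x, y, z in degrees, then the finger opening in cm, from 0 to 8.54. A call has 1 to 5 rows; each row is the pose to reach, as a shift and turn from the pose commanded when the call began, along the tool's axes at that moment; what a row does not reach only later rows make up. A row lasts 1/8 s, in which the tool goes at most 62.5 mm and 10.7 degrees, less where a joint would pass 70% of its speed; a pose out of reach is approached as far as the arm can. A call with a gripper value outside its range is refused whole. The fingers move at their own pace and stop on an object; FORCE is the grip in N (left out, the last holds). Time passes only in rows, so rows that repeat a pose let the fingers close. It gives the time, the measured TCP pose, the force and the opening at its end, in the units of the state.
- manip.get_state(): the state, without advancing time (a new reading comes with each control period).
- eyes.get_image(name): name is "scene" or "top" or "wrist"; returns a dict with "color" (400x640x3 uint8, blue, green, red), "z_map" (400x640 float32, m along the optical axis (not along the pixel's ray), 0 where there is no reading), "vertical_fov" (degrees; the focal length in pixels is half the picture's height over the tangent of half this angle, whatever the lens; pixels are square), "cx", "cy" (the principal point, pixels), "dist" ([k1, k2, p1, p2, k3] as OpenCV has them; the pictures are not rectified), "eye" and "attitude" of the camera in the world. Camera axes: x right, y up, looking along -z (the intrinsics and any distortion apply to the point x, -y, -z); pixel columns grow to the right and rows downward; lengths in m; the calibration is good to about 2 mm. A picture is of the moment at which its call begins.
- manip.sign_off(): hands the job in, once; it reports no verdict.
The state is a dict: "clock": time; "qpos": joint angles; "qd": joint speeds; "effort": joint torques, N m; "position": TCP position; "ee_rot": TCP orientation; "contact_force": force on the tool from outside, world axes, zero at the start; "moment": the same for the moment, N m; "width": finger opening in m.
Only numpy, scipy, OpenCV 4.12 (cv2) and the standard library are available. Lean on these libraries where they do the work, as an engineer would, in place of code of your own. Each camera call takes 0.05 s, during which the arm holds its last target.

## Working session

There is one attempt and no reset: what is moved stays moved. The work goes in short steps, Python scripts to look and compute and a shell command to move; the robot and the scene stay as the last step left them, time stands still between calls to the robot, and variables do not carry over. Pictures are saved under pics/ and viewed, and the job is handed in when it is done.

```bash
ls; mkdir -p pics
cat > h.py <<'E'
import numpy as np,cv2
from scipy.spatial.transform import Rotation as R
from rig import manip,eyes
def shot(name,fn=None):
    im=eyes.get_image(name)
    if fn: cv2.imwrite('pics/'+fn,im['color'])
    return im
def rot(q): return R.from_quat([q[1],q[2],q[3],q[0]])
def K(im):
    f=200/np.tan(np.radians(im['vertical_fov'])/2)
    return np.array([[f,0,im['cx']],[0,f,im['cy']],[0,0,1.]])
def att(im):
    a=np.array(im['attitude'],float)
    return a if a.shape==(3,3) else rot(a).as_matrix()
def cloud(im):
    h,w=im['z_map'].shape
    u,v=np.meshgrid(np.arange(w),np.arange(h))
    p=np.stack([u,v],-1).reshape(-1,1,2).astype(np.float64)
    n=cv2.undistortPoints(p,K(im),np.array(im['dist'],float)).reshape(h,w,2)
    z=im['z_map'].astype(float)
    c=np.stack([n[...,0]*z,-n[...,1]*z,-z],-1)
    P=c@att(im).T+np.array(im['eye'])
    P[z==0]=np.nan
    return P
E
python3 - <<'E'
from h import *
print(manip.get_state())
for n in ['scene','top','wrist']:
    im=shot(n,n+'0.png'); print(n,im['vertical_fov'],im['cx'],im['cy'],im['dist'],im['eye'],im['attitude'])
E
```

```text
pics
{'clock': 0.0, 'qpos': array([-1.30599614e+00,  2.76607536e-01,  1.50615168e+00,  1.44387115e-05,
        1.36071830e+00, -1.21036426e-01]), 'qd': array([ 0.00089728,  0.00039213, -0.00178711,  0.00032261,  0.00046046,
        0.00016838]), 'effort': array([-1.91694409e-03, -4.16776836e+01, -2.45808291e+01, -2.07864309e-04,
        1.10605647e-02, -6.34641779e-06]), 'position': array([ 0.21622952, -0.5322083 ,  0.23042519]), 'ee_rot': array([ 0.58608496,  0.39530315,  0.58708611, -0.3944233 ]), 'contact_force': array([ 0.38416487,  0.07683518, -0.65932632]), 'moment': array([-0.05660462,  0.03923278,  0.02441545]), 'width': 0.08557140628422964}
scene 47.82860318278318 331.8799272002596 196.33547160758712 [-0.03899231  0.          0.          0.          0.        ] [ 1.04235417 -0.66533607  0.86736101] [0.88116268 0.38580023 0.10789397 0.25113625]
top 57.03398271858878 319.3824513689664 205.9952632059052 [0.00209443 0.         0.         0.         0.        ] [0.44455498 0.07126664 1.21416765] [ 0.71035297  0.04090876 -0.04836513 -0.70098926]
wrist 62.41055880798313 323.80671927560735 198.74020114671873 [0.0107766 0.        0.        0.        0.       ] [ 0.2843557  -0.50526469  0.37323474] [ 0.82078926 -0.11917839  0.08160277 -0.55266853]
```

View pics/top0.png

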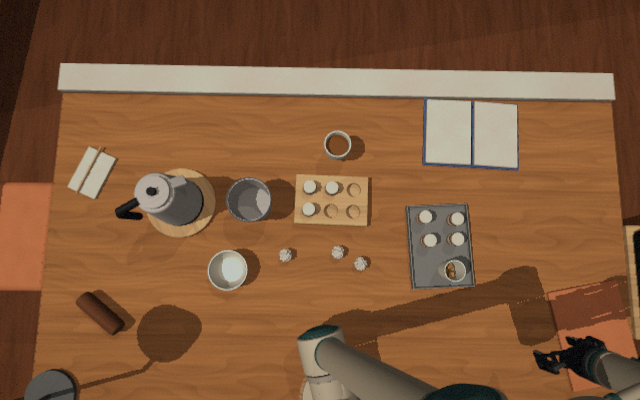

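View pics/scene0.png

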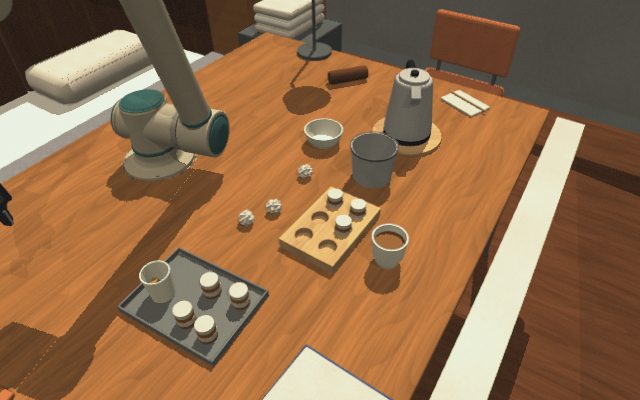

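View pics/wrist0.png

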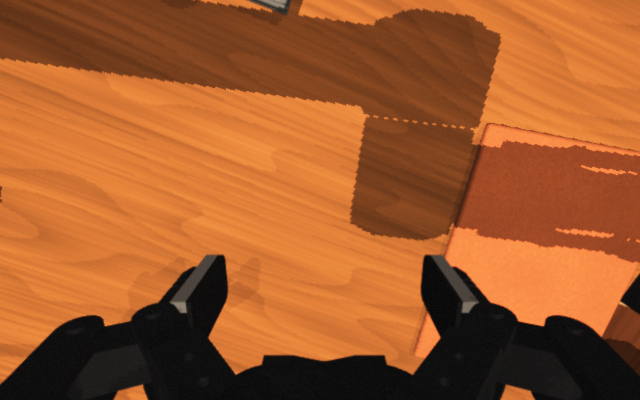

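The top view shows three jars in the rack, at (310,187), (332,187) and (309,209). The empty pockets are at (354,189), (331,211) and (353,211). Four spares and the cup (455,270) are on the tray. There are three balls at (285,255), (337,252) and (360,263). The bin is at (248,200), the bowl at (228,270), the mug at (337,145) and the kettle at (175,200).

```bash
cat > meas.py <<'E'
from h import *
def comp(P,im,lo,hi,mask=None,minpx=20):
    z=P[...,2]; m=(z>lo)&(z<hi)
    if mask is not None: m&=mask
    n,l,s,c=cv2.connectedComponentsWithStats(m.astype(np.uint8),connectivity=4)
    out=[]
    for i in range(1,n):
        if s[i,4]<minpx: continue
        q=P[l==i]; 
        (cx,cy),r=cv2.minEnclosingCircle(q[:,:2].astype(np.float32))
        out.append((s[i,4],c[i].round(0),q.mean(0).round(4),np.array([cx,cy]).round(4),round(r,4),q[:,2].max().round(4)))
    return out
def circ(q):
    A=np.c_[2*q[:,:2],np.ones(len(q))];s=np.linalg.lstsq(A,(q[:,:2]**2).sum(1),rcond=None)[0]
    return s[:2],np.sqrt(s[2]+s[0]**2+s[1]**2)
def lids(P,im):
    c=im['color'].astype(int); sat=c.max(-1)-c.min(-1)
    return comp(P,im,0.043,0.068,(c.min(-1)>90)&(sat<70),25)
E
python3 - <<'E'
from meas import *
for n in ['top','scene']:
    im=shot(n); P=cloud(im)
    print(n,'desk z',np.nanmedian(P[...,2]))
    for o in lids(P,im): print('lid',*o)
    for o in comp(P,im,0.012,0.07,None,30): print('low',*o)
    np.save('P_%s.npy'%n,P)
    for o in comp(P,im,0.07,0.3,None,30): print('high',*o)
E
```

```text
top desk z -0.0009770043075639778
lid 131 [309. 186.] [0.6557 0.0931 0.0574] [0.6566 0.0931] 0.0205 0.0634
lid 131 [332. 187.] [0.6537 0.0216 0.0576] [0.6545 0.0211] 0.0205 0.0633
lid 130 [308. 208.] [0.5843 0.095  0.0576] [0.5849 0.0948] 0.0206 0.0623
lid 133 [425. 216.] [ 0.5649 -0.2766  0.0529] [ 0.5655 -0.2768] 0.0202 0.0587
lid 146 [457. 218.] [ 0.5584 -0.3783  0.0529] [ 0.5585 -0.3793] 0.0216 0.0588
lid 135 [457. 239.] [ 0.4936 -0.3766  0.0525] [ 0.4942 -0.377 ] 0.0203 0.0589
lid 135 [430. 240.] [ 0.488  -0.2896  0.0529] [ 0.4877 -0.2904] 0.0206 0.0608
lid 144 [220. 271.] [0.3837 0.3678 0.0484] [0.3872 0.3448] 0.0615 0.0559
lid 45 [243. 266.] [0.4    0.2946 0.0493] [0.3963 0.3077] 0.0459 0.0564
lid 63 [459. 270.] [ 0.3971 -0.3769  0.0571] [ 0.3966 -0.3666] 0.0251 0.0679
lid 29 [442. 270.] [ 0.3962 -0.3259  0.0542] [ 0.3947 -0.3305] 0.0203 0.0674
low 2783 [448. 131.] [ 0.8572 -0.3724  0.0192] [ 0.8586 -0.3725] 0.1302 0.0291
low 2753 [495. 134.] [ 0.849  -0.5288  0.0193] [ 0.8519 -0.5322] 0.132 0.0297
low 303 [337. 144.] [0.7913 0.0044 0.0672] [0.7913 0.0053] 0.037 0.07
low 38 [3
[... 5393 characters left out ...]
 0.0538 0.0573
low 3340 [319. 382.] [ 0.8175 -0.3437  0.0175] [ 0.8473 -0.3656] 0.1173 0.0261
high 1275 [34. 11.] [-1.2297  0.3839  0.1074] [-1.2336  0.4335] 0.2291 0.178
high 116 [313.  18.] [0.0026 0.8747 0.1529] [0.0023 0.875 ] 0.015 0.2248
high 2547 [411.  99.] [0.6175 0.4792 0.16  ] [0.5899 0.5235] 0.102 0.2365
high 6066 [171. 123.] [ 0.1185 -0.0116  0.1771] [0.0825 0.0068] 0.1697 0.2996
high 1087 [373. 150.] [0.6018 0.2764 0.0929] [0.6023 0.2741] 0.0726 0.115
high 279 [  5. 212.] [ 0.204  -0.4841  0.2745] [ 0.1986 -0.4797] 0.0193 0.2996
high 466 [389. 239.] [0.7881 0.0072 0.0807] [0.7872 0.0053] 0.0447 0.0919
high 330 [154. 273.] [ 0.3971 -0.354   0.0784] [ 0.3992 -0.3528] 0.0352 0.087
```

Run:
```python
from meas import *
s=manip.get_state(); print(rot(s['ee_rot']).as_matrix().round(3))
for n in ['top','scene']:
    P=np.load('P_%s.npy'%n)
    for nm,c,w,lo,hi in [('rack',(.619,.022),.16,.022,.034),('tray',(.475,-.332),.19,.016,.026)]:
        m=(abs(P[...,0]-c[0])<w)&(abs(P[...,1]-c[1])<w)&(P[...,2]>lo)&(P[...,2]<hi)
        q=P[m]; r=cv2.minAreaRect((q[:,:2]*1000).astype(np.float32)); print(n,nm,r,np.median(q[:,2]))
        if nm=='rack':
            from scipy.optimize import minimize
            # robust template fit: points at top should be inside outline & outside pockets ; floor points inside pockets
            mf=(abs(P[...,0]-c[0])<.1)&(abs(P[...,1]-c[1])<.13)&(P[...,2]>.005)&(P[...,2]<.015)
            f=P[mf]
            print('floor pts',len(f))
            n_,l,st,ce=cv2.connectedComponentsWithStats(mf.astype(np.uint8))
            for i in range(1,n_):
                if st[i,4]>15: 
                    qq=P[l==i]; print(st[i,4],qq.mean(0).round(4),cv2.minEnclosingCircle((qq[:,:2]*1000).astype(np.float32)))
```

```text
[[-0.     0.927  0.376]
 [ 0.001  0.376 -0.927]
 [-1.     0.    -0.001]]
top rack ((606.3558959960938, 22.275588989257812), (236.55535888671875, 291.57135009765625), 88.44609832763672) 0.028016135056089575
floor pts 481
133 [ 0.655  -0.0517  0.0101] ((655.871826171875, -52.91303634643555), 22.553651809692383)
143 [0.5841 0.0234 0.0104] ((584.1988525390625, 22.871368408203125), 22.47201156616211)
132 [ 0.582  -0.0499  0.0103] ((581.9683227539062, -49.672019958496094), 22.54913902282715)
top tray ((473.954833984375, -332.52239990234375), (273.2253112792969, 201.32858276367188), 3.092559814453125) 0.019730951545988917
scene rack ((619.8092041015625, 21.981399536132812), (240.0804443359375, 319.868896484375), 88.63456726074219) 0.02704511618345784
floor pts 654
26 [0.6995 0.11   0.0108] ((698.552978515625, 107.25291442871094), 28.33147430419922)
121 [0.5753 0.0319 0.01  ] ((575.7677001953125, 30.5087833404541), 21.347126007080078)
214 [ 0.6496 -0.0621  0.0099] ((617.6943359375, -8.919017791748047), 117.6495132446289)
135 [ 0.5735 -0.0408  0.0096] ((573.8406982421875, -41.71279525756836), 20.628429412841797)
153 [ 0.6463 -0.0426  0.01  ] ((645.7620849609375, -43.219017028808594), 21.490327835083008)
scene tray ((475.1923522949219, -333.3335876464844), (273.6540832519531, 201.59844970703125), 3.409703016281128) 0.018941726548362625
```

Run:
```python
from meas import *
t=np.radians(-1.5); ex=np.array([np.cos(t),np.sin(t)]); ey=np.array([-ex[1],ex[0]])
c0=np.array([.6187,.0217])
for n in ['top','scene']:
    P=np.load('P_%s.npy'%n); q=P[(P[...,2]>.024)&(P[...,2]<.034)]
    a=(q[:,:2]-c0)@ex; b=(q[:,:2]-c0)@ey
    # edges by slice
    for lab,u,v,H in [('x',a,b,.08),('y',b,a,.118)]:
        lo=[];hi=[]
        other=.11 if lab=='x' else .07
        for s in np.arange(-other,other,.008):
            m=(abs(v-s)<.004)&(abs(u)<H+.008)
            if m.sum()>5: lo.append(u[m].min());hi.append(u[m].max())
        print(n,lab,np.median(lo).round(4),np.median(hi).round(4))
    for s in (-.118,.118):
        pass
    # yaw via hi/lo slices
    ss=np.arange(-.11,.11,.005); L=[a[(abs(b-s)<.003)&(abs(a)<.088)] for s in ss]
    print('yaw resid', np.degrees(np.polyfit(ss,[l.max() for l in L],1)[0]),np.degrees(np.polyfit(ss,[l.min() for l in L],1)[0]))
```

```text
top x -0.0784 0.0794
top y -0.1161 0.1171
yaw resid 0.14395347790457075 -0.1004311265291045
scene x -0.0806 0.079
scene y -0.1181 0.1182
yaw resid -0.007689619235259562 -0.4786093554266702
```

```bash
cat > go.py <<'E'
# usage: go.py x y z yaw [pitch roll]   pitch: deg tool above straight-down is handled by dirx,diry,dirz
import sys
from h import *
s=manip.get_state(); p=s['position']; M=rot(s['ee_rot']).as_matrix()
a=[float(v) for v in sys.argv[1:]]
t=np.array(a[:3])
if len(a)==4:
    x=np.array([0,0,-1.]); y_=np.radians(a[3]); z=np.array([np.cos(y_),np.sin(y_),0])
elif len(a)==9: x=np.array(a[3:6]);z=np.array(a[6:9])
else: x=M[:,0];z=M[:,2]
x/=np.linalg.norm(x); z-=x*(x@z); z/=np.linalg.norm(z)
best=None
for sg in ((1,-1) if len(a)==4 else (1,)):
    T=np.c_[x,np.cross(sg*z,x),sg*z]; rv=R.from_matrix(M.T@T).as_rotvec(degrees=True)
    if best is None or np.linalg.norm(rv)<np.linalg.norm(best): best=rv
d=M.T@(t-p)*100
n=max(np.linalg.norm(d)/6.2,np.linalg.norm(best)/10.6)
print('shift cm',d.round(2),'rot deg',best.round(1),'rows>=',round(n,1))
print('now p',p.round(4),'x',M[:,0].round(3),'z',M[:,2].round(3),'q',s['qpos'].round(2),'w',round(s['width'],4),'F',s['contact_force'].round(1),'t',round(s['clock'],2))
E
python3 go.py .490 -.2906 .13 -45
```

```text
shift cm [ 10.1   34.46 -12.11] rot deg [-22.9  -0.   -0. ] rows>= 6.1
now p [ 0.2163 -0.5325  0.2309] x [-0.     0.001 -1.   ] z [ 0.376 -0.927 -0.001] q [-1.31  0.28  1.51 -0.    1.36 -0.12] w 0.0854 F [-0.3 -0.5  0.1] t 0.25
```

```bash
python3 -m crank '[[2,17,-6,-11,0,0,6.5],[2,23,-8,-15,0,0,6.5],[4,28,-10,-20,0,0,6.5],[6,32,-11.5,-22.9,0,0,6.5],[8,34.5,-12.1,-22.9,0,0,6.5]]' 40; python3 go.py .490 -.2906 .08 -45
```

```text
clock: 0.88
position: [0.4466, -0.329, 0.1734]
ee_rot: [0.654, 0.27, 0.653, -0.271]
contact_force: [0.3, -1.4, 0.3]
width: 0.0651
shift cm [9.34 5.78 0.34] rot deg [0.  0.1 0. ] rows>= 1.8
now p [ 0.4466 -0.329   0.1734] x [ 0.001 -0.002 -1.   ] z [ 0.707 -0.707  0.002] q [-0.76  0.28  1.64 -0.    1.21  0.02] w 0.0651 F [ 0.3 -1.4  0.3] t 0.88
```

Run:
```python
from meas import *
im=shot('wrist','w1.png')
for n in ['top','scene']:
    im=shot(n); P=cloud(im)
    for o in lids(P,im): print(n,*o)
```

```text
top 131 [309. 186.] [0.6555 0.0931 0.0576] [0.6566 0.0929] 0.0203 0.0659
top 131 [332. 187.] [0.6539 0.0216 0.0577] [0.6547 0.0213] 0.0203 0.0651
top 133 [308. 208.] [0.584  0.0953 0.0572] [0.5848 0.0954] 0.0203 0.0638
top 136 [425. 216.] [ 0.565  -0.2764  0.0531] [ 0.5656 -0.2776] 0.0208 0.0583
top 146 [457. 218.] [ 0.5586 -0.3785  0.0528] [ 0.5585 -0.3796] 0.0217 0.058
top 131 [457. 239.] [ 0.4939 -0.3761  0.0527] [ 0.4934 -0.3776] 0.0208 0.0595
top 134 [430. 240.] [ 0.4879 -0.2897  0.0526] [ 0.4879 -0.29  ] 0.0204 0.0579
top 194 [226. 270.] [0.3869 0.3496 0.0485] [0.3875 0.3443] 0.062 0.0547
top 25 [442. 271.] [ 0.3926 -0.3258  0.054 ] [ 0.393  -0.3297] 0.0184 0.0677
scene 139 [324. 126.] [0.3816 0.3604 0.0471] [0.3903 0.346 ] 0.0648 0.0516
scene 122 [334. 194.] [0.5842 0.0942 0.0571] [0.584  0.0947] 0.0213 0.0609
scene 136 [358. 204.] [0.6562 0.0925 0.0568] [0.6554 0.0935] 0.021 0.0604
scene 146 [343. 220.] [0.6544 0.0207 0.0574] [0.6527 0.0206] 0.0222 0.0609
scene 143 [386. 256.] [ 0.7989 -0.0262  0.057 ] [ 0.7951 -0.0134] 0.0338 0.0678
scene 160 [156. 271.] [ 0.3778 -0.338   0.0561] [ 0.3853 -0.3419] 0.0228 0.0677
scene 214 [208. 279.] [ 0.4921 -0.2914  0.0528] [ 0.4912 -0.2889] 0.022 0.0579
scene 229 [238. 290.] [ 0.5664 -0.2781  0.0523] [ 0.5654 -0.2776] 0.0211 0.0567
scene 123 [156. 290.] [ 0.417 -0.374  0.056] [ 0.411  -0.3717] 0.0225 0.0676
scene 251 [182. 309.] [ 0.4969 -0.3773  0.0528] [ 0.4966 -0.3756] 0.0216 0.0561
scene 283 [204. 323.] [ 0.5605 -0.3792  0.0526] [ 0.56   -0.3799] 0.022 0.0566
```

View pics/w1.png

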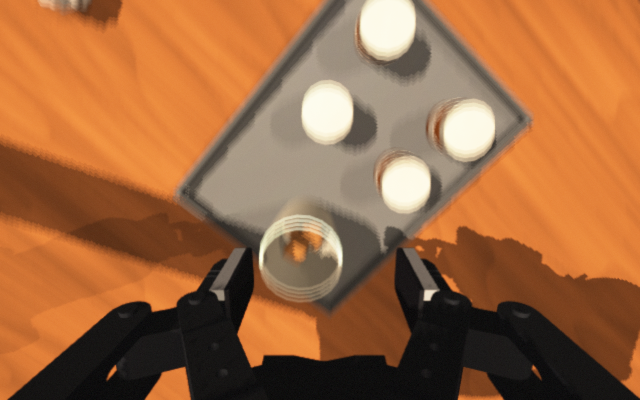

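The wrist picture is blurred by motion. It shows the tray with four lids, and the cup with lumps at (300,258). Next is jar d.

```bash
python3 go.py .4898 -.2903 .08 -45; python3 -m crank '[[6,5.8,0.3,0,0,0,6.5],[9,5.8,0.35,0,0,0,6.5],[9,5.8,0.35,0,0,0,6.5]]'; python3 go.py .4898 -.2903 .023 -45
```

```text
shift cm [9.19 5.71 0.53] rot deg [ 0.3 -0.2 -0. ] rows>= 1.7
now p [ 0.446  -0.3274  0.1719] x [-0.002  0.002 -1.   ] z [ 0.711 -0.703 -0.003] q [-0.76  0.29  1.65  0.    1.21  0.02] w 0.0649 F [-0.1 -0.7 -1. ] t 1.02
clock: 1.4
position: [0.4861, -0.2905, 0.0806]
ee_rot: [0.651, 0.271, 0.656, -0.27]
contact_force: [-0.5, 0.0, 0.8]
width: 0.0648
shift cm [5.76 0.29 0.29] rot deg [ 0.  -0.4  0.1] rows>= 0.9
now p [ 0.4861 -0.2905  0.0806] x [-0.006  0.004 -1.   ] z [ 0.708 -0.707 -0.007] q [-0.66  0.39  1.74 -0.    1.02  0.12] w 0.0648 F [-0.5  0.   0.8] t 1.4
```

```bash
python3 -m crank '[[0,0.2,0.1,0,0,0,6.5],[3,0.2,0.1,0,0,0,6.5],[5.7,0.2,0.1,0,0,0,6.5],[5.7,0.2,0.1,0,0,0,6.5],[5.7,0.2,0.1,0,0,0,6.5]]'; python3 go.py .4898 -.2903 .023 -45
```

```text
clock: 2.02
position: [0.4916, -0.2926, 0.0284]
ee_rot: [0.655, 0.27, 0.652, -0.271]
contact_force: [0.2, -0.4, 0.2]
width: 0.0646
shift cm [ 0.53  0.04 -0.29] rot deg [-0.   0.2 -0. ] rows>= 0.1
now p [ 0.4916 -0.2926  0.0284] x [ 0.003 -0.003 -1.   ] z [ 0.706 -0.708  0.004] q [-0.66  0.45  1.79 -0.    0.89  0.13] w 0.0646 F [ 0.2 -0.4  0.2] t 2.02
```

```bash
python3 -m crank '[[0.5,0,-0.2,0,0,0,6.5],[0.5,0,-0.2,0,0,0,6.5],[0.5,0,-0.2,0,0,0,6.5]]'; python3 go.py .4898 -.2903 .023 -45;python3 -m crank '[[0,0,0,0,0,0,3.5],[0,0,0,0,0,0,3.5],[0,0,0,0,0,0,3.5],[0,0,0,0,0,0,3.5],[0,0,0,0,0,0,3.5]]' 40;  python3 go.py .4898 -.2903 .12 -45
```

```text
clock: 2.4
position: [0.4893, -0.2895, 0.0216]
ee_rot: [0.654, 0.27, 0.653, -0.271]
contact_force: [-0.3, 0.4, -0.1]
width: 0.0652
shift cm [-0.14 -0.02  0.09] rot deg [ 0.  0. -0.] rows>= 0.0
now p [ 0.4893 -0.2895  0.0216] x [ 0. -0. -1.] z [ 0.707 -0.707  0.001] q [-0.66  0.46  1.81 -0.    0.88  0.13] w 0.0652 F [-0.3  0.4 -0.1] t 2.4
clock: 3.02
position: [0.4894, -0.2896, 0.0215]
ee_rot: [0.654, 0.271, 0.653, -0.271]
contact_force: [-0.6, -0.0, 3.6]
width: 0.041
shift cm [-9.85 -0.02  0.08] rot deg [ 0.  0. -0.] rows>= 1.6
now p [ 0.4894 -0.2896  0.0215] x [ 0.001 -0.    -1.   ] z [ 0.707 -0.707  0.001] q [-0.66  0.46  1.81  0.    0.88  0.13] w 0.041 F [-0.6 -0.   3.6] t 3.02
```

```bash
python3 -m crank '[[-3,0,0,0,0,0,3.5],[-8,0,0,0,0,0,3.5],[-9,0,0,0,0,0,3.5]]'; python3 go.py .5808 -.0491 .10 -45
```

```text
clock: 3.4
position: [0.4906, -0.2907, 0.1138]
ee_rot: [0.655, 0.27, 0.651, -0.271]
contact_force: [-0.4, 0.2, -0.3]
width: 0.0408
shift cm [  1.34  23.46 -10.71] rot deg [ 0.   0.3 -0. ] rows>= 4.2
now p [ 0.4906 -0.2907  0.1138] x [ 0.004 -0.003 -1.   ] z [ 0.707 -0.707  0.006] q [-0.66  0.36  1.7  -0.    1.08  0.13] w 0.0408 F [-0.4  0.2 -0.3] t 3.4
```

```bash
python3 -m crank '[[0,4,-2,0,0,0,3.5],[0.5,9,-4,0,0,0,3.5],[1,14.5,-6.5,0,0,0,3.5],[1.2,20,-9,0,0,0,3.5],[1.2,23.4,-10.7,0,0,0,3.5]]';python3 -m crank '[[0,0,0,0,0,0,3.5],[0,0,0,0,0,0,3.5],[0,0,0,0,0,0,3.5]]'; python3 go.py .5808 -.0491 .06 -45
python3 - <<'E'
from meas import *
for n in ['top','scene']:
    im=shot(n,n+'2.png'); P=cloud(im)
    for o in lids(P,im): print(n,*o)
shot('wrist','w2.png')
E
```

```text
clock: 4.03
position: [0.5783, -0.0455, 0.0973]
ee_rot: [0.652, 0.27, 0.655, -0.27]
contact_force: [0.3, -0.7, -1.0]
width: 0.0409
clock: 4.4
position: [0.5783, -0.0494, 0.0986]
ee_rot: [0.653, 0.271, 0.653, -0.271]
contact_force: [-0.4, 0.2, -0.9]
width: 0.0408
shift cm [3.86 0.2  0.16] rot deg [-0.1 -0.   0.1] rows>= 0.6
now p [ 0.5783 -0.0494  0.0986] x [-0.001 -0.    -1.   ] z [ 0.706 -0.708 -0.001] q [-0.2   0.39  1.69 -0.    1.07  0.58] w 0.0408 F [-0.4  0.2 -0.9] t 4.4
top 131 [309. 186.] [0.6555 0.0931 0.0575] [0.6566 0.0935] 0.0202 0.0654
top 129 [332. 187.] [0.6538 0.0213 0.0575] [0.6548 0.0212] 0.0204 0.0642
top 131 [308. 208.] [0.5843 0.0949 0.0581] [0.5847 0.0951] 0.0202 0.063
top 130 [425. 216.] [ 0.5646 -0.2762  0.0531] [ 0.5646 -0.277 ] 0.0205 0.0585
top 129 [457. 218.] [ 0.5588 -0.3784  0.0532] [ 0.5582 -0.3793] 0.0212 0.0598
top 115 [458. 239.] [ 0.4947 -0.3775  0.0533] [ 0.4949 -0.3781] 0.0198 0.0619
top 178 [225. 270.] [0.3877 0.3522 0.0485] [0.3871 0.3445] 0.0615 0.0556
scene 86 [333. 128.] [0.4111 0.3657 0.0478] [0.3958 0.3455] 0.0639 0.0528
scene 121 [334. 194.] [0.5842 0.094  0.0573] [0.5839 0.0934] 0.0212 0.0622
scene 133 [358. 204.] [0.6564 0.0924 0.0571] [0.6569 0.0942] 0.0214 0.061
scene 147 [343. 220.] [0.6544 0.0207 0.0572] [0.6538 0.0216] 0.0214 0.062
scene 128 [384. 256.] [ 0.7946 -0.0281  0.0574] [ 0.7947 -0.0178] 0.0323 0.0679
scene 160 [156. 271.] [ 0.3779 -0.338   0.0562] [ 0.3854 -0.3416] 0.0227 0.0676
scene 224 [238. 290.] [ 0.566  -0.2779  0.0522] [ 0.5651 -0.277 ] 0.0209 0.0575
scene 123 [156. 290.] [ 0.4166 -0.3741  0.0556] [ 0.4105 -0.3688] 0.0233 0.0676
scene 240 [182. 308.] [ 0.4966 -0.3775  0.0528] [ 0.4963 -0.3762] 0.0206 0.0565
scene 272 [204. 323.] [ 0.5603 -0.3795  0.0527] [ 0.5591 -0.3794] 0.0213 0.058
```

View pics/w2.png

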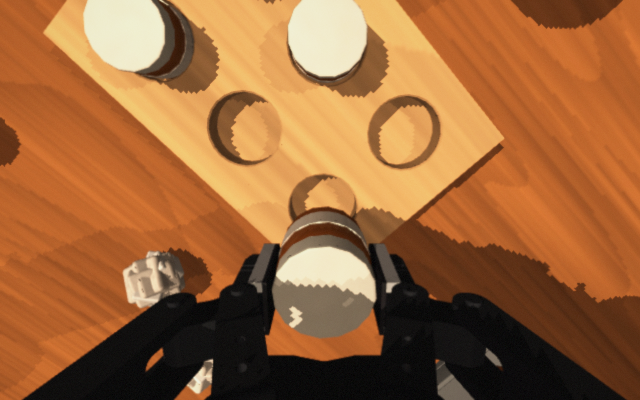

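View pics/scene2.png

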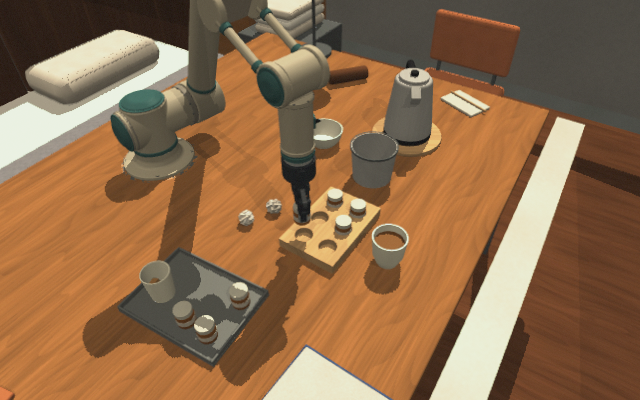

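```bash
cat > wr.py <<'E'
from meas import *
def wl():
    im=shot('wrist'); P=cloud(im); s=manip.get_state(); p=s['position']
    c=im['color'].astype(int); sat=c.max(-1)-c.min(-1)
    zt=p[2]-.0165+.048
    d=np.hypot(P[...,0]-p[0],P[...,1]-p[1])
    m=(abs(P[...,2]-zt)<.004)&(d<.035)
    q=P[m]; print('held lid n',len(q),'mean',q.mean(0).round(4),'circ',np.array(cv2.minEnclosingCircle((q[:,:2]).astype(np.float32))[0]).round(4),cv2.minEnclosingCircle((q[:,:2]).astype(np.float32))[1],'tcp',p.round(4))
    for o in comp(P,im,.004,.016,None,150): print('low',*o)
    for o in comp(P,im,0.045,0.068,(c.min(-1)>90)&(sat<70),150): print('lid',*o)
wl()
E
python3 wr.py
```

```text
held lid n 8718 mean [ 0.5815 -0.047   0.1305] circ [ 0.584  -0.0443] 0.0340530164539814 tcp [ 0.5787 -0.0492  0.0992]
low 228 [325.  74.] [0.6427 0.0128 0.0104] [0.6516 0.0211] 0.0226 0.0156
low 3586 [247. 127.] [0.5809 0.0264 0.0103] [0.5818 0.0254] 0.0231 0.016
low 3568 [401. 131.] [ 0.6537 -0.0502  0.0102] [ 0.6527 -0.0497] 0.0231 0.016
low 1883 [322. 195.] [ 0.5832 -0.0438  0.0102] [ 0.5804 -0.0468] 0.0231 0.0159
low 451 [454. 391.] [ 0.5353 -0.2585  0.0051] [ 0.5355 -0.2613] 0.0171 0.0067
lid 4805 [125.  32.] [0.5833 0.0953 0.0581] [0.5843 0.0967] 0.0205 0.0607
lid 5073 [327.  36.] [0.6537 0.0226 0.0581] [0.6542 0.023 ] 0.0204 0.0606
```

```bash
sed -i 's/&(d<.035)/\&(d<.03)\&(sat<60)\&(c.min(-1)>60)/' wr.py; sed -i "s/q=P\[m\]; print/nn,ll,ss,_=cv2.connectedComponentsWithStats(m.astype(np.uint8)); m=ll==1+np.argmax(ss[1:,4]); q=P[m]; print/" wr.py; python3 wr.py | head -1
```

```text
held lid n 7573 mean [ 0.5815 -0.047   0.1307] circ [ 0.5804 -0.0482] 0.020646115764975548 tcp [ 0.5788 -0.0491  0.0992]
```

```bash
python3 -m crank '[[2,0.12,0.02,0,0,0,3.5],[5,0.12,0.02,0,0,0,3.5],[5,0.12,0.02,0,0,0,3.5],[5,0.12,0.02,0,0,0,3.5]]'; python3 go.py .5803 -.0488 .0265 -45; python3 -m crank '[[0.7,0,0,0,0,0,3.5],[1.1,0,0,0,0,0,3.5],[1.4,0,0,0,0,0,3.5],[1.4,0,0,0,0,0,3.5]]'; python3 go.py .5803 -.0488 .0265 -45
```

```text
clock: 5.15
position: [0.5806, -0.0479, 0.05]
ee_rot: [0.654, 0.271, 0.653, -0.271]
contact_force: [-0.8, -0.5, -1.4]
width: 0.0411
shift cm [ 2.35 -0.08  0.04] rot deg [-0.   0.1 -0. ] rows>= 0.4
now p [ 0.5806 -0.0479  0.05  ] x [ 0.001 -0.    -1.   ] z [ 0.707 -0.707  0.001] q [-0.2   0.44  1.74 -0.    0.96  0.58] w 0.0411 F [-0.8 -0.5 -1.4] t 5.15
clock: 5.65
position: [0.5797, -0.0476, 0.0349]
ee_rot: [0.653, 0.27, 0.653, -0.271]
contact_force: [-1.0, -0.0, -1.4]
width: 0.0408
shift cm [ 0.84 -0.04  0.13] rot deg [ 0. -0.  0.] rows>= 0.1
now p [ 0.5797 -0.0476  0.0349] x [-0.001  0.    -1.   ] z [ 0.707 -0.707 -0.   ] q [-0.2   0.46  1.76 -0.    0.92  0.58] w 0.0408 F [-1.  -0.  -1.4] t 5.65
```

```bash
python3 -m crank '[[0.4,0,0,0,0,0,3.5],[0.75,0,0,0,0,0,3.5],[0.75,0,0,0,0,0,3.5],[0.75,0,0,0,0,0,3.5]]'; python3 -m crank '[[0,0,0,0,0,0,5.4],[0,0,0,0,0,0,5.4],[0,0,0,0,0,0,5.4]]';python3 -m crank '[[-4,0,0,0,0,0,5.4],[-8,0,0,0,0,0,6.5],[-8,0,0,0,0,0,6.5]]'; python3 go.py .494 -.377 .10 90; python3 go.py .494 -.377 .10 0
```

```text
clock: 6.15
position: [0.5799, -0.0476, 0.0276]
ee_rot: [0.653, 0.271, 0.653, -0.271]
contact_force: [-0.0, 0.5, -0.2]
width: 0.041
clock: 6.52
position: [0.58, -0.0477, 0.0279]
ee_rot: [0.653, 0.271, 0.653, -0.271]
contact_force: [0.4, 0.7, 0.2]
width: 0.054
clock: 6.9
position: [0.5826, -0.0481, 0.1112]
ee_rot: [0.656, 0.271, 0.651, -0.27]
contact_force: [-0.2, -0.3, 0.5]
width: 0.065
shift cm [  1.11 -29.52  16.98] rot deg [45.   0.3 -0.4] rows>= 5.5
now p [ 0.5826 -0.0481  0.1112] x [ 0.008 -0.002 -1.   ] z [ 0.707 -0.707  0.007] q [-0.2   0.38  1.67 -0.    1.09  0.58] w 0.065 F [-0.2 -0.3  0.5] t 6.9
shift cm [  1.11 -29.52  16.98] rot deg [-45.    0.5  -0.1] rows>= 5.5
now p [ 0.5826 -0.0481  0.1112] x [ 0.008 -0.002 -1.   ] z [ 0.707 -0.707  0.007] q [-0.2   0.38  1.67 -0.    1.09  0.58] w 0.065 F [-0.2 -0.3  0.5] t 6.9
```

```bash
python3 -m crank '[[0,-5.4,3.1,0,0,0,6],[0,-10.8,6.2,0,0,0,6],[0,-16,9.3,0,0,0,6],[0,-21,12.4,0,0,0,6],[0,-26.5,15.5,0,0,0,6]]'; python3 -m crank '[[0,-3,1.5,0,0,0,6],[0,-3,1.5,0,0,0,6],[0,-3,1.5,0,0,0,6]]'
python3 - <<'E'
from meas import *
for n in ['top','scene']:
    im=shot(n); P=cloud(im)
    for o in lids(P,im): print(n,*o)
E
python3 go.py .4945 -.377 .08 -45
```

```text
clock: 7.52
position: [0.5013, -0.3453, 0.1066]
ee_rot: [0.653, 0.271, 0.654, -0.27]
contact_force: [0.3, -1.3, -0.4]
width: 0.06
clock: 7.9
position: [0.4912, -0.3748, 0.1067]
ee_rot: [0.653, 0.271, 0.654, -0.27]
contact_force: [-0.2, -0.7, -1.0]
width: 0.0601
top 131 [309. 186.] [0.6556 0.093  0.0576] [0.6569 0.0931] 0.0204 0.0645
top 129 [332. 187.] [0.6536 0.0217 0.0576] [0.6546 0.0213] 0.0202 0.0623
top 132 [308. 208.] [0.5843 0.0951 0.0578] [0.5849 0.0953] 0.0204 0.0631
top 131 [354. 210.] [ 0.5806 -0.0484  0.0576] [ 0.5811 -0.0492] 0.0203 0.0638
top 135 [425. 216.] [ 0.5648 -0.2765  0.0531] [ 0.5651 -0.2776] 0.0205 0.0579
top 147 [457. 218.] [ 0.5585 -0.3783  0.053 ] [ 0.5584 -0.3784] 0.0218 0.0577
top 119 [457. 238.] [ 0.4955 -0.3755  0.0528] [ 0.4945 -0.3765] 0.0203 0.0585
top 186 [225. 270.] [0.388  0.3498 0.0486] [0.3874 0.3444] 0.0618 0.0579
scene 135 [324. 126.] [0.3838 0.3599 0.0474] [0.3874 0.3436] 0.0626 0.0522
scene 122 [334. 194.] [0.5841 0.0942 0.0571] [0.5833 0.0951] 0.0211 0.0616
scene 135 [358. 204.] [0.6564 0.0924 0.057 ] [0.6567 0.0931] 0.0216 0.0609
scene 147 [343. 220.] [0.6544 0.0207 0.0572] [0.6543 0.0213] 0.0207 0.0612
scene 155 [303. 226.] [ 0.5817 -0.0492  0.057 ] [ 0.5809 -0.0487] 0.0204 0.0613
scene 95 [380. 256.] [ 0.7858 -0.0311  0.0564] [ 0.7854 -0.0274] 0.0226 0.0678
scene 57 [396. 257.] [ 0.8185 -0.0173  0.0569] [ 0.818  -0.0141] 0.017 0.0675
scene 230 [238. 290.] [ 0.5663 -0.278   0.0521] [ 0.5649 -0.2778] 0.0217 0.0566
scene 37 [150. 290.] [ 0.4053 -0.3825  0.0555] [ 0.403  -0.3819] 0.0117 0.068
scene 243 [182. 309.] [ 0.4976 -0.3775  0.0526] [ 0.4971 -0.3769] 0.0208 0.0563
scene 285 [204. 324.] [ 0.5606 -0.3793  0.0526] [ 0.56   -0.3799] 0.0212 0.0568
shift cm [ 2.72 -0.    0.38] rot deg [ 0.1 -0.1 -0. ] rows>= 0.4
now p [ 0.4918 -0.3743  0.1073] x [-0.001  0.001 -1.   ] z [ 0.708 -0.706 -0.001] q [-0.76  0.43  1.59  0.    1.12  0.02] w 0.0603 F [ 1.  -0.1  0.5] t 8.0
```

```bash
python3 -m crank '[[2.5,0,0.3,0,0,0,6],[5.5,0,0.3,0,0,0,6],[8.4,0,0.3,0,0,0,6],[8.4,0,0.3,0,0,0,6],[8.4,0,0.3,0,0,0,6]]'; python3 go.py .4945 -.377 .022 -45
```

```text
clock: 8.62
position: [0.4948, -0.3778, 0.0247]
ee_rot: [0.654, 0.27, 0.653, -0.27]
contact_force: [0.8, -0.5, 0.5]
width: 0.0602
shift cm [ 0.27  0.03 -0.08] rot deg [ 0.1  0.1 -0. ] rows>= 0.0
now p [ 0.4948 -0.3778  0.0247] x [ 0.001 -0.001 -1.   ] z [ 0.708 -0.706  0.002] q [-0.76  0.52  1.68  0.    0.95  0.02] w 0.0602 F [ 0.8 -0.5  0.5] t 8.62
```

```bash
python3 -m crank '[[0.2,0,0,0,0,0,6],[0.2,0,0,0,0,0,3.5],[0.2,0,0,0,0,0,3.5],[0.2,0,0,0,0,0,3.5],[0.2,0,0,0,0,0,3.5]]' 40; python3 -m crank '[[0,0,0,0,0,0,3.5],[-3,0,0,0,0,0,3.5],[-8,0,0,0,0,0,3.5],[-9,0,0,0,0,0,3.5],[-9,0,0,0,0,0,3.5]]'; python3 go.py .5827 .0229 .11 -45
```

```text
clock: 9.25
position: [0.4944, -0.3784, 0.0228]
ee_rot: [0.654, 0.27, 0.653, -0.271]
contact_force: [-0.7, 1.3, 6.1]
width: 0.0404
clock: 9.88
position: [0.4937, -0.378, 0.1119]
ee_rot: [0.654, 0.27, 0.653, -0.271]
contact_force: [-0.8, 0.2, -1.6]
width: 0.0411
shift cm [  0.17  34.64 -22.06] rot deg [-0.  0.  0.] rows>= 6.6
now p [ 0.4937 -0.378   0.1119] x [ 0.    -0.001 -1.   ] z [ 0.707 -0.707  0.001] q [-0.77  0.43  1.58 -0.    1.13  0.02] w 0.0411 F [-0.8  0.2 -1.6] t 9.88
```

```bash
python3 -m crank '[[0,4,-2.5,0,0,0,3.5],[0,9,-5.7,0,0,0,3.5],[0,14,-9,0,0,0,3.5],[0,19,-12.1,0,0,0,3.5],[0,24,-15.3,0,0,0,3.5]]';  python3 -m crank '[[0,5,-3.2,0,0,0,3.5],[0,9,-5.7,0,0,0,3.5],[0,10.6,-6.8,0,0,0,3.5],[0,10.6,-6.8,0,0,0,3.5],[0,10.6,-6.8,0,0,0,3.5]]'; python3 go.py .5819 .0239 .0485 -45; python3 wr.py
```

```text
clock: 10.5
position: [0.5541, -0.0979, 0.1094]
ee_rot: [0.652, 0.271, 0.655, -0.271]
contact_force: [0.7, 0.1, -0.5]
width: 0.0414
clock: 11.12
position: [0.5816, 0.0216, 0.1109]
ee_rot: [0.653, 0.27, 0.654, -0.271]
contact_force: [0.4, -0.6, -0.4]
width: 0.041
shift cm [ 6.24  0.2  -0.14] rot deg [-0.  -0.   0.1] rows>= 1.0
now p [0.5816 0.0216 0.1109] x [-0.002 -0.001 -1.   ] z [ 0.707 -0.708 -0.   ] q [-0.08  0.38  1.67 -0.    1.1   0.7 ] w 0.041 F [ 0.4 -0.6 -0.4] t 11.12
held lid n 7195 mean [0.585  0.0246 0.1411] circ [0.5842 0.0235] 0.02064991183578968 tcp [0.5817 0.0213 0.1112]
low 202 [325.  76.] [0.6451 0.0836 0.0103] [0.6527 0.0915] 0.0223 0.0155
low 166 [ 64. 182.] [0.4544 0.1686 0.0122] [0.4532 0.1673] 0.0147 0.016
low 1806 [320. 191.] [0.5845 0.0281 0.0102] [0.582  0.0249] 0.0231 0.0159
low 2458 [459. 202.] [ 0.6536 -0.0537  0.0103] [ 0.6528 -0.0503] 0.0232 0.016
lid 4657 [324.  38.] [0.6562 0.0951 0.0581] [0.6561 0.095 ] 0.0203 0.0608
lid 3719 [235. 131.] [0.585  0.0972 0.0581] [0.5844 0.0968] 0.0202 0.0605
lid 3767 [408. 135.] [0.6544 0.0242 0.058 ] [0.6541 0.0235] 0.0206 0.0603
```

```bash
python3 -m crank '[[2,0.06,-0.22,0,0,0,3.5],[5,0.06,-0.22,0,0,0,3.5],[6.2,0.06,-0.22,0,0,0,3.5],[6.2,0.06,-0.22,0,0,0,3.5]]'; python3 go.py .581 .0235 .0275 -45; python3 -m crank '[[0.7,0,0,0,0,0,3.5],[1.1,0,0,0,0,0,3.5],[1.4,0,0,0,0,0,3.5],[1.4,0,0,0,0,0,3.5]]'; python3 go.py .581 .0235 .0275 -45
```

```text
clock: 11.68
position: [0.5805, 0.024, 0.049]
ee_rot: [0.653, 0.271, 0.654, -0.271]
contact_force: [-0.4, -0.7, -0.7]
width: 0.0411
shift cm [2.15 0.   0.07] rot deg [-0.1 -0.1  0.1] rows>= 0.3
now p [0.5805 0.024  0.049 ] x [-0.002 -0.    -1.   ] z [ 0.706 -0.708 -0.001] q [-0.08  0.44  1.75 -0.    0.96  0.71] w 0.0411 F [-0.4 -0.7 -0.7] t 11.68
clock: 12.18
position: [0.581, 0.0251, 0.0356]
ee_rot: [0.653, 0.271, 0.653, -0.271]
contact_force: [-0.4, 0.2, -1.2]
width: 0.0409
shift cm [ 0.81 -0.12  0.11] rot deg [ 0. -0.  0.] rows>= 0.1
now p [0.581  0.0251 0.0356] x [-0.  0. -1.] z [ 0.707 -0.707 -0.   ] q [-0.08  0.46  1.76  0.    0.92  0.71] w 0.0409 F [-0.4  0.2 -1.2] t 12.18
```

```bash
python3 -m crank '[[0.4,0,0,0,0,0,3.5],[0.7,0,0,0,0,0,3.5],[0.7,0,0,0,0,0,3.5],[0.7,0,0,0,0,0,3.5]]'; python3 -m crank '[[0,0,0,0,0,0,5.4],[0,0,0,0,0,0,5.4],[0,0,0,0,0,0,5.4]]';python3 -m crank '[[-4,0,0,0,0,0,5.4],[-8,0,0,0,0,0,6],[-8,0,0,0,0,0,6],[-8,0,0,0,0,0,6]]'; python3 go.py .5655 -.2775 .10 -45
```

```text
clock: 12.68
position: [0.5812, 0.025, 0.0286]
ee_rot: [0.653, 0.271, 0.653, -0.271]
contact_force: [0.2, 0.4, -0.4]
width: 0.041
clock: 13.05
position: [0.5812, 0.0249, 0.0288]
ee_rot: [0.653, 0.271, 0.653, -0.271]
contact_force: [-0.1, -0.2, -0.1]
width: 0.0542
clock: 13.55
position: [0.5805, 0.025, 0.1083]
ee_rot: [0.653, 0.27, 0.654, -0.271]
contact_force: [0.4, 0.5, -0.8]
width: 0.06
shift cm [  0.83 -22.45  20.33] rot deg [ 0. -0.  0.] rows>= 4.9
now p [0.5805 0.025  0.1083] x [-0.001 -0.    -1.   ] z [ 0.707 -0.707 -0.001] q [-0.08  0.38  1.68 -0.    1.09  0.71] w 0.06 F [ 0.4  0.5 -0.8] t 13.55
```

```bash
python3 -m crank '[[0,-4,4,0,0,0,6],[0,-8.4,8,0,0,0,6],[0,-13,12,0,0,0,6],[0,-17,16,0,0,0,6],[0,-21,19,0,0,0,6]]'; python3 -m crank '[[0,-1.5,1.3,0,0,0,6],[0,-1.5,1.3,0,0,0,6],[0,-1.5,1.3,0,0,0,6],[0,-1.5,1.3,0,0,0,6]]'
python3 - <<'E'
from meas import *
for n in ['top','scene']:
    im=shot(n); P=cloud(im)
    for o in lids(P,im): print(n,*o)
E
python3 go.py .5655 -.2775 .022 -45
```

```text
clock: 14.18
position: [0.5661, -0.2597, 0.1067]
ee_rot: [0.652, 0.271, 0.654, -0.271]
contact_force: [0.1, 0.6, -0.6]
width: 0.0599
clock: 14.68
position: [0.5657, -0.2757, 0.1086]
ee_rot: [0.653, 0.27, 0.654, -0.27]
contact_force: [0.6, 0.2, 0.5]
width: 0.0597
top 128 [309. 186.] [0.6555 0.093  0.0573] [0.656  0.0939] 0.0204 0.0633
top 132 [332. 187.] [0.6537 0.0215 0.0577] [0.6548 0.0215] 0.0204 0.0638
top 132 [308. 208.] [0.5843 0.0951 0.0577] [0.5853 0.0952] 0.0206 0.0655
top 129 [330. 209.] [0.5829 0.025  0.0576] [0.5833 0.0252] 0.02 0.0645
top 130 [354. 210.] [ 0.5808 -0.0484  0.0573] [ 0.5814 -0.0485] 0.0201 0.0619
top 64 [423. 214.] [ 0.5718 -0.2712  0.0531] [ 0.5681 -0.2751] 0.0195 0.0577
top 41 [459. 222.] [ 0.5463 -0.3842  0.0532] [ 0.5486 -0.3835] 0.016 0.0574
top 184 [224. 270.] [0.3883 0.3529 0.0485] [0.3874 0.3447] 0.0619 0.0547
scene 52 [329. 121.] [0.3788 0.3964 0.0468] [0.3774 0.3882] 0.0405 0.0524
scene 40 [309. 125.] [0.3353 0.3405 0.0471] [0.3467 0.3326] 0.043 0.0527
scene 44 [334. 135.] [0.4353 0.3371 0.0477] [0.4167 0.3395] 0.0531 0.0517
scene 122 [334. 194.] 
[... 267 characters left out ...]
17 0.0607
scene 155 [303. 226.] [ 0.5817 -0.0493  0.057 ] [ 0.5802 -0.05  ] 0.021 0.0621
scene 135 [386. 256.] [ 0.7986 -0.0264  0.0578] [ 0.7953 -0.0142] 0.034 0.0679
scene 155 [157. 271.] [ 0.3777 -0.3376  0.056 ] [ 0.386  -0.3411] 0.0229 0.068
scene 195 [238. 291.] [ 0.5685 -0.2795  0.0522] [ 0.5663 -0.2774] 0.0207 0.0574
scene 124 [157. 290.] [ 0.4173 -0.3737  0.0559] [ 0.4106 -0.3694] 0.0236 0.0677
scene 277 [203. 323.] [ 0.5599 -0.3795  0.0525] [ 0.5601 -0.378 ] 0.0215 0.0558
shift cm [ 8.68 -0.11  0.07] rot deg [ 0.1 -0.  -0. ] rows>= 1.4
now p [ 0.5658 -0.2762  0.1088] x [ 0.  0. -1.] z [ 0.708 -0.706 -0.   ] q [-0.56  0.44  1.56  0.    1.14  0.22] w 0.0598 F [ 1.3 -0.3 -0.2] t 14.78
```

```bash
python3 -m crank '[[2.5,-0.1,0,0,0,0,6],[5.5,-0.1,0,0,0,0,6],[8.6,-0.1,0,0,0,0,6],[8.6,-0.1,0,0,0,0,6],[8.6,-0.1,0,0,0,0,6]]'; python3 go.py .5655 -.2775 .022 -45; python3 -m crank '[[0.1,0,0,0,0,0,6],[0.1,0,0,0,0,0,3.5],[0.1,0,0,0,0,0,3.5],[0.1,0,0,0,0,0,3.5],[0.1,0,0,0,0,0,3.5]]' 40; python3 -m crank '[[0,0,0,0,0,0,3.5],[-3,0,0,0,0,0,3.5],[-8,0,0,0,0,0,3.5],[-9,0,0,0,0,0,3.5],[-9,0,0,0,0,0,3.5]]'; python3 go.py .6528 -.0505 .11 -45
```

```text
clock: 15.4
position: [0.5657, -0.2784, 0.0238]
ee_rot: [0.654, 0.27, 0.653, -0.271]
contact_force: [0.0, -0.6, 0.4]
width: 0.0601
shift cm [ 0.18  0.05 -0.08] rot deg [ 0.   0.1 -0. ] rows>= 0.0
now p [ 0.5657 -0.2784  0.0238] x [ 0.001 -0.001 -1.   ] z [ 0.708 -0.707  0.002] q [-0.57  0.53  1.66 -0.    0.95  0.22] w 0.0601 F [ 0.  -0.6  0.4] t 15.4
clock: 16.02
position: [0.5655, -0.2788, 0.023]
ee_rot: [0.654, 0.271, 0.653, -0.271]
contact_force: [-0.3, 0.6, 5.6]
width: 0.0415
clock: 16.65
position: [0.5649, -0.2785, 0.1122]
ee_rot: [0.654, 0.271, 0.653, -0.271]
contact_force: [-0.3, -0.4, -1.1]
width: 0.041
shift cm [ 0.21 22.34 -9.9 ] rot deg [ 0.   0.1 -0. ] rows>= 3.9
now p [ 0.5649 -0.2785  0.1122] x [ 0.001 -0.001 -1.   ] z [ 0.707 -0.707  0.001] q [-0.57  0.44  1.56 -0.    1.14  0.22] w 0.041 F [-0.3 -0.4 -1.1] t 16.65
```

```bash
python3 -m crank '[[0,4,-2,0,0,0,3.5],[0,9,-4,0,0,0,3.5],[0,14,-6.2,0,0,0,3.5],[0,19,-8.5,0,0,0,3.5],[0,22.2,-9.9,0,0,0,3.5]]';python3 -m crank '[[0,0,0,0,0,0,3.5],[0,0,0,0,0,0,3.5],[0,0,0,0,0,0,3.5]]'; python3 go.py .6520 -.0500 .0485 -45; python3 wr.py
```

```text
clock: 17.27
position: [0.6509, -0.0485, 0.1091]
ee_rot: [0.652, 0.27, 0.655, -0.27]
contact_force: [-0.8, 0.1, -1.4]
width: 0.0409
clock: 17.65
position: [0.651, -0.0526, 0.1109]
ee_rot: [0.653, 0.271, 0.654, -0.271]
contact_force: [-0.4, 0.2, -0.4]
width: 0.0409
shift cm [ 6.24  0.27 -0.11] rot deg [-0.1 -0.1  0.1] rows>= 1.0
now p [ 0.651  -0.0526  0.1109] x [-0.002 -0.    -1.   ] z [ 0.706 -0.708 -0.001] q [-0.19  0.47  1.5  -0.    1.17  0.6 ] w 0.0409 F [-0.4  0.2 -0.4] t 17.65
held lid n 7312 mean [ 0.6538 -0.0505  0.1409] circ [ 0.6527 -0.0515] 0.02074289508163929 tcp [ 0.6512 -0.0527  0.1112]
low 1953 [321. 191.] [ 0.6541 -0.0464  0.0102] [ 0.6523 -0.0487] 0.0231 0.0158
low 1894 [622. 312.] [ 0.7591 -0.3041  0.0085] [ 0.7657 -0.325 ] 0.0472 0.016
low 220 [452. 387.] [ 0.6066 -0.2649  0.0095] [ 0.607  -0.2688] 0.0264 0.016
lid 4491 [135.  33.] [0.656  0.0941 0.0581] [0.6561 0.0949] 0.0208 0.0608
lid 3874 [ 58. 125.] [0.5852 0.0969 0.0582] [0.5845 0.0969] 0.0207 0.0606
lid 3753 [235. 130.] [0.6551 0.0233 0.0581] [0.6544 0.0231] 0.0204 0.0606
lid 3071 [157. 207.] [0.5844 0.027  0.0582] [0.5837 0.0268] 0.0206 0.0604
lid 648 [228. 272.] [ 0.5811 -0.033   0.0579] [ 0.5805 -0.0367] 0.0175 0.0604
```

```bash
python3 -m crank '[[2,0.2,-0.17,0,0,0,3.5],[5,0.2,-0.17,0,0,0,3.5],[6.2,0.2,-0.17,0,0,0,3.5],[6.2,0.2,-0.17,0,0,0,3.5]]'; python3 go.py .6515 -.05 .0275 -45; python3 -m crank '[[0.7,0,0,0,0,0,3.5],[1.1,0,0,0,0,0,3.5],[1.4,0,0,0,0,0,3.5],[1.4,0,0,0,0,0,3.5]]'; python3 go.py .6515 -.05 .0285 -45
```

```text
clock: 18.2
position: [0.6513, -0.0494, 0.049]
ee_rot: [0.653, 0.271, 0.654, -0.271]
contact_force: [0.4, 0.2, -0.5]
width: 0.0407
shift cm [ 2.15 -0.03  0.06] rot deg [-0.1 -0.1  0.1] rows>= 0.3
now p [ 0.6513 -0.0494  0.049 ] x [-0.002  0.    -1.   ] z [ 0.706 -0.708 -0.001] q [-0.18  0.53  1.57 -0.    1.04  0.6 ] w 0.0407 F [ 0.4  0.2 -0.5] t 18.2
clock: 18.7
position: [0.6519, -0.0487, 0.0356]
ee_rot: [0.653, 0.27, 0.653, -0.271]
contact_force: [0.6, -0.1, -0.8]
width: 0.0412
shift cm [ 0.71 -0.12  0.06] rot deg [ 0. -0.  0.] rows>= 0.1
now p [ 0.6519 -0.0487  0.0356] x [-0. -0. -1.] z [ 0.707 -0.707 -0.   ] q [-0.18  0.54  1.59 -0.    1.01  0.6 ] w 0.0412 F [ 0.6 -0.1 -0.8] t 18.7
```

```bash
python3 -m crank '[[0.4,0,0,0,0,0,3.5],[0.7,0,0,0,0,0,3.5],[0.7,0,0,0,0,0,3.5],[0.7,0,0,0,0,0,3.5]]'; python3 -m crank '[[0,0,0,0,0,0,5.4],[0,0,0,0,0,0,5.4],[0,0,0,0,0,0,5.4]]';python3 -m crank '[[-4,0,0,0,0,0,5.4],[-10,0,0,0,0,0,5.4],[-14,0,0,0,0,0,6],[-14,0,0,0,0,0,6]]'; python3 go.py .26 -.35 .25 -45
```

```text
clock: 19.2
position: [0.652, -0.0487, 0.0286]
ee_rot: [0.653, 0.271, 0.653, -0.271]
contact_force: [0.3, -0.4, -0.1]
width: 0.041
clock: 19.58
position: [0.6521, -0.0488, 0.0289]
ee_rot: [0.653, 0.271, 0.653, -0.271]
contact_force: [0.5, 0.3, -0.3]
width: 0.0539
clock: 20.08
position: [0.6545, -0.0491, 0.1733]
ee_rot: [0.656, 0.271, 0.65, -0.27]
contact_force: [-0.1, -0.9, 0.2]
width: 0.0599
shift cm [ -7.97 -49.13  -6.58] rot deg [ 0.   0.4 -0.3] rows>= 8.1
now p [ 0.6545 -0.0491  0.1733] x [ 0.009 -0.002 -1.   ] z [ 0.707 -0.707  0.008] q [-0.18  0.43  1.42 -0.    1.29  0.6 ] w 0.0599 F [-0.1 -0.9  0.2] t 20.07
```

```bash
python3 -m crank '[[-3,-5,-0.5,0,0,0,8.5],[-5,-11,-1,0,0,0,8.5],[-7,-17,-1,0,0,0,8.5],[-8,-23,-1,0,0,0,8.5],[-8,-29,-1,0,0,0,8.5]]' 60
python3 - <<'E'
from meas import *
for n in ['top','scene']:
    im=shot(n,n+'3.png'); P=cloud(im)
    for o in lids(P,im): print(n,*o)
    q=P[(abs(P[...,0]-.397)<.045)&(abs(P[...,1]+.354)<.045)&(P[...,2]>.078)&(P[...,2]<.09)]
    print('cuprim',len(q),cv2.minEnclosingCircle(q[:,:2].astype(np.float32)),circ(q))
E
python3 go.py .32 -.42 .20 -48.7
```

```text
clock: 20.7
position: [0.4384, -0.2479, 0.2485]
ee_rot: [0.653, 0.27, 0.653, -0.271]
contact_force: [-0.8, -1.3, -0.2]
width: 0.0849
top 130 [309. 186.] [0.6556 0.093  0.0578] [0.6563 0.0934] 0.0203 0.0638
top 132 [332. 187.] [0.6536 0.0215 0.057 ] [0.6544 0.0215] 0.0203 0.0632
top 133 [354. 187.] [ 0.6528 -0.0493  0.0575] [ 0.6538 -0.0497] 0.0204 0.064
top 132 [308. 208.] [0.5844 0.0953 0.0575] [0.5849 0.0954] 0.0203 0.0628
top 130 [330. 209.] [0.5828 0.0251 0.0575] [0.5833 0.025 ] 0.0204 0.0638
top 131 [354. 210.] [ 0.5805 -0.0483  0.0579] [ 0.581  -0.0488] 0.0201 0.0654
top 142 [457. 218.] [ 0.5583 -0.3787  0.053 ] [ 0.5588 -0.38  ] 0.0217 0.0587
top 192 [226. 271.] [0.3853 0.3485 0.0488] [0.3872 0.3445] 0.0618 0.0559
cuprim 18 ((0.37506163120269775, -0.33957505226135254), 0.019950779154896736) (array([ 0.39253651, -0.35068078]), np.float64(0.02776475832871989))
scene 139 [325. 126.] [0.3851 0.3626 0.0473] [0.3903 0.3474] 0.0664 0.0542
scene 122 [334. 194.] [0.5841 0.0943 0.057 ] [0.5847 0.0941] 0.0225 0.0612
scene 133 [358. 204.] [0.6563 0.0922 0.0571] [0.6559 0.0932] 0.0209 0.06
[... 378 characters left out ...]
0215 0.068
scene 61 [395. 258.] [ 0.8174 -0.019   0.057 ] [ 0.8171 -0.0159] 0.0166 0.0677
scene 162 [157. 271.] [ 0.3782 -0.3374  0.0557] [ 0.3847 -0.3407] 0.0223 0.0679
scene 123 [157. 290.] [ 0.417  -0.3737  0.0556] [ 0.4104 -0.3697] 0.0221 0.068
scene 285 [204. 324.] [ 0.5605 -0.3793  0.0525] [ 0.5597 -0.3786] 0.0208 0.0564
cuprim 195 ((0.39793235063552856, -0.35230380296707153), 0.0341363400220871) (array([ 0.39824699, -0.35378105]), np.float64(0.031068388574322172))
shift cm [  4.84 -20.15   3.99] rot deg [ 3.3 -0.1  0.2] rows>= 3.4
now p [ 0.4355 -0.25    0.2478] x [-0.004 -0.001 -1.   ] z [ 0.703 -0.712 -0.002] q [-0.66  0.16  1.62 -0.    1.36  0.14] w 0.0846 F [ 0.8  0.7 -0.9] t 20.8
```

View pics/top3.png

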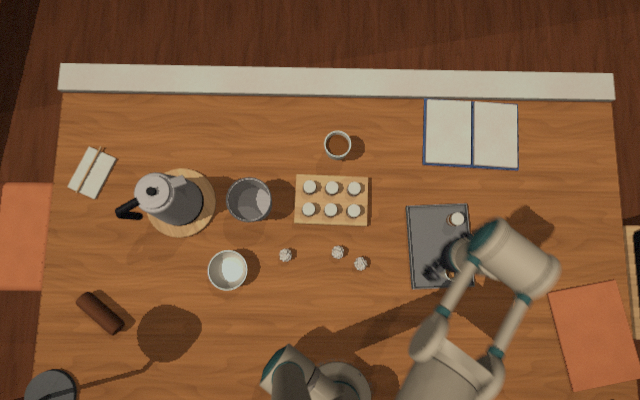

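The rack now has six lids, all at z≈57 mm, so all six jars are seated. One spare is left at (457,218). Next is the cup.

```bash
python3 -m crank '[[1,-6,1.2,1,0,0,8.5],[2,-12,2.4,2,0,0,8.5],[3,-18,3.6,3.3,0,0,8.5],[3,-20,4,3.3,0,0,8.5],[3,-20,4,3.3,0,0,8.5]]' 60; python3 go.py .31 -.43 .16 .680 .598 -.423 .66 -.75 0
```

```text
clock: 21.42
position: [0.3266, -0.4165, 0.2177]
ee_rot: [0.645, 0.291, 0.645, -0.289]
contact_force: [-0.3, 0.3, 0.2]
width: 0.0851
shift cm [ 5.77 -2.14 -0.09] rot deg [ 0.2 -0.2 64.9] rows>= 6.1
now p [ 0.3266 -0.4165  0.2177] x [-0.     0.002 -1.   ] z [ 0.664 -0.748 -0.002] q [-1.04  0.22  1.62  0.    1.31 -0.19] w 0.0851 F [-0.3  0.3  0.2] t 21.43
```

```bash
python3 -m crank '[[0,0,0,0,0,10,8.5],[0,0,0,0,0,20,8.5],[0,0,0,0,0,30,8.5],[1,-0.5,0,0,0,40,8.5],[2,-1,0,0,0,48,8.5]]' 60; python3 go.py .31 -.43 .16 .680 .598 -.423 .66 -.75 0
```

```text
clock: 22.05
position: [0.3206, -0.4226, 0.1992]
ee_rot: [0.708, 0.527, 0.471, 0.0]
contact_force: [-0.1, 0.6, 0.1]
width: 0.085
shift cm [ 1.65 -3.78 -0.16] rot deg [ 0.3 -0.3 16.7] rows>= 1.6
now p [ 0.3206 -0.4226  0.1992] x [ 0.557  0.496 -0.666] z [ 0.666 -0.746  0.001] q [-1.49  0.45  1.64  0.64  1.63 -0.81] w 0.085 F [-0.1  0.6  0.1] t 22.05
```

```bash
python3 -m crank '[[0.8,-2,0,0,0,9,8.5],[1.6,-3.7,-0.1,0,0,16.7,8.5],[1.6,-3.7,-0.1,0,0,16.7,8.5],[1.6,-3.7,-0.1,0,0,16.7,8.5]]' 60; python3 go.py .3225 -.419 .097 .680 .598 -.423 .66 -.75 0
```

```text
clock: 22.55
position: [0.3105, -0.4303, 0.1619]
ee_rot: [0.7, 0.589, 0.391, 0.101]
contact_force: [-0.0, 0.3, 0.6]
width: 0.0847
shift cm [ 4.27 -5.16 -0.05] rot deg [ 0.3 -0.4  0.3] rows>= 1.1
now p [ 0.3105 -0.4303  0.1619] x [ 0.674  0.602 -0.428] z [ 0.667 -0.745  0.001] q [-1.58  0.64  1.66  0.75  1.74 -0.98] w 0.0847 F [-0.   0.3  0.6] t 22.55
```

```bash
python3 -m crank '[[2,-2.6,0,0,0,0,8.5],[4.2,-5.1,0,0,0,0,8.5],[4.2,-5.1,0,0,0,0,8.5],[4.2,-5.1,0,0,0,0,8.5]]' 60; python3 go.py .410 -.3415 .042 .680 .598 -.423 .66 -.75 0
python3 - <<'E'
from h import *
shot('wrist','w4.png'); shot('scene','s4.png')
E
```

```text
clock: 23.05
position: [0.3219, -0.4205, 0.0989]
ee_rot: [0.701, 0.588, 0.391, 0.101]
contact_force: [-0.0, 0.2, 0.5]
width: 0.0849
shift cm [13.13 -0.06 -0.05] rot deg [ 0.4 -0.3  0.4] rows>= 2.1
now p [ 0.3219 -0.4205  0.0989] x [ 0.675  0.601 -0.429] z [ 0.666 -0.746  0.004] q [-1.56  0.71  1.72  0.75  1.63 -1.06] w 0.0849 F [-0.   0.2  0.5] t 23.05
```

View pics/w4.png

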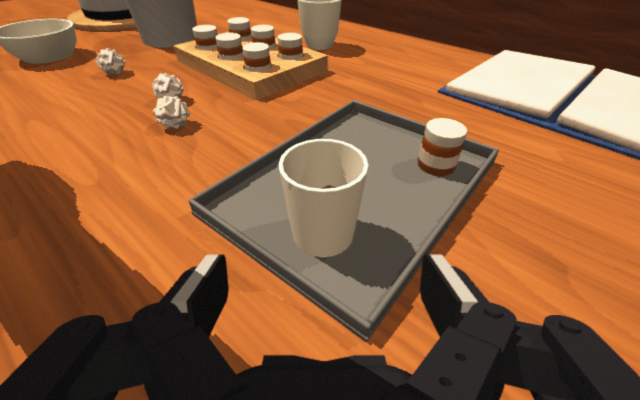

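View pics/s4.png

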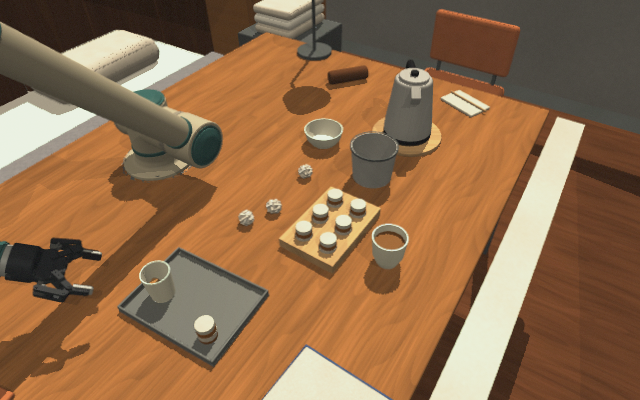

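The cup is centred between the open fingers at (324,195), and the approach is clear.

```bash
python3 -m crank '[[3,0,0,0,0,0,8.5],[7,0,0,0,0,0,8.5],[10.5,0,0,0,0,0,8.5],[12.8,0,0,0,0,0,8.5],[12.8,0,0,0,0,0,8.5]]' 60; python3 -m crank '[[0,0,0,0,0,0,8.5],[0,0,0,0,0,0,8.5]]'; python3 go.py .410 -.3415 .042 .680 .598 -.423 .66 -.75 0
python3 - <<'E'
from h import *
shot('wrist','w5.png')
E
```

```text
clock: 23.78
position: [0.408, -0.3423, 0.0421]
ee_rot: [0.7, 0.589, 0.391, 0.102]
contact_force: [0.0, -0.7, 0.2]
width: 0.0853
clock: 24.02
position: [0.4071, -0.3447, 0.042]
ee_rot: [0.701, 0.589, 0.39, 0.1]
contact_force: [0.3, 0.1, 0.2]
width: 0.0851
shift cm [ 0.38  0.18 -0.05] rot deg [ 0.2 -0.2  0.3] rows>= 0.1
now p [ 0.4071 -0.3447  0.042 ] x [ 0.676  0.6   -0.428] z [ 0.664 -0.747  0.002] q [-1.41  0.75  1.88  0.88  1.43 -1.15] w 0.0851 F [0.3 0.1 0.2] t 24.02
```

View pics/w5.png

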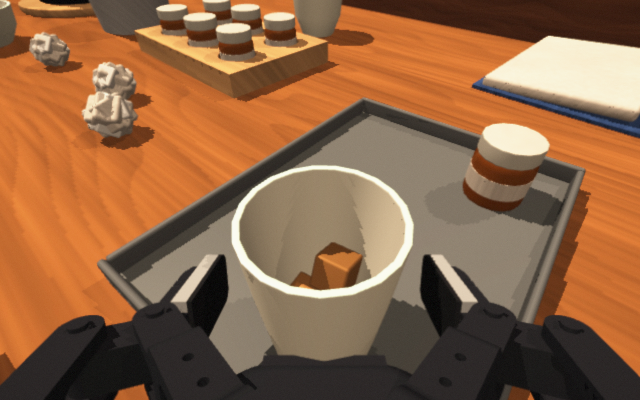

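```bash
python3 -m crank '[[0.4,0.1,0,0,0,0,8.5],[0.4,0.1,0,0,0,0,5],[0.4,0.1,0,0,0,0,5],[0.4,0.1,0,0,0,0,5],[0.4,0.1,0,0,0,0,5]]' 60; python3 -m crank '[[0,0,0,0,0,0,5],[0,0,0,0,0,0,5],[0,0,0,0,0,0,5]]'; python3 go.py .410 -.3415 .15 .680 .598 -.423 .66 -.75 0
```

```text
clock: 24.7
position: [0.4107, -0.3406, 0.0413]
ee_rot: [0.7, 0.59, 0.39, 0.101]
contact_force: [-0.4, -0.7, 2.6]
width: 0.0599
clock: 25.08
position: [0.4107, -0.3406, 0.0413]
ee_rot: [0.7, 0.59, 0.39, 0.101]
contact_force: [0.4, -1.5, 5.1]
width: 0.0595
shift cm [-4.74  9.78  0.03] rot deg [ 0.2 -0.3  0.2] rows>= 1.8
now p [ 0.4107 -0.3406  0.0413] x [ 0.675  0.601 -0.427] z [ 0.665 -0.747  0.   ] q [-1.4   0.75  1.89  0.89  1.43 -1.15] w 0.0595 F [ 0.4 -1.5  5.1] t 25.07
```

Gripped at 60 mm. Lifting straight up now.

```bash
python3 -m crank '[[-1,2,0,0,0,0,5],[-2.4,5,0,0,0,0,5],[-4.7,9.8,0,0,0,0,5],[-6.5,13.5,0,0,0,0,5],[-6.5,13.5,0,0,0,0,5]]'; python3 go.py .42 -.10 .22 .680 .598 -.423 .66 -.75 0
python3 - <<'E'
from h import *
shot('wrist','w6.png')
E
```

```text
clock: 25.7
position: [0.4096, -0.3417, 0.1933]
ee_rot: [0.702, 0.587, 0.391, 0.1]
contact_force: [-1.4, -0.5, -3.9]
width: 0.0596
shift cm [ 14.01   9.79 -17.33] rot deg [ 0.5 -0.2  0.5] rows>= 3.9
now p [ 0.4096 -0.3417  0.1933] x [ 0.675  0.599 -0.432] z [ 0.666 -0.746  0.006] q [-1.41  0.52  1.8   0.87  1.62 -0.91] w 0.0596 F [-1.4 -0.5 -3.9] t 25.7
```

View pics/w6.png

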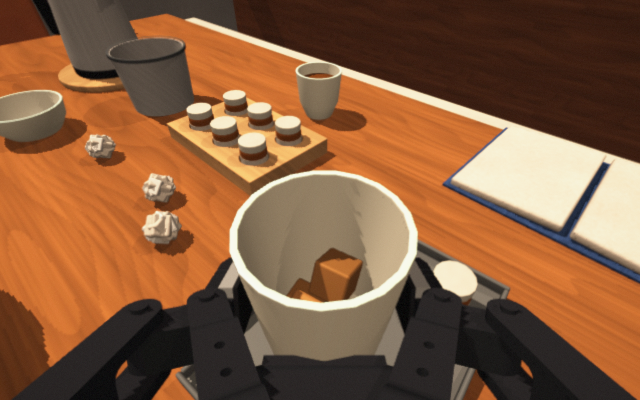

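```bash
python3 go.py .52 0 .23 .188 .886 -.423 .978 -.208 0
```

```text
shift cm [ 26.26  16.9  -18.08] rot deg [-15.4  32.9   0.6] rows>= 5.8
now p [ 0.4093 -0.3412  0.1914] x [ 0.674  0.6   -0.432] z [ 0.666 -0.746  0.003] q [-1.41  0.52  1.81  0.87  1.62 -0.91] w 0.0599 F [-0.1  0.4 -3.5] t 25.75
```

```bash
python3 -m crank '[[3,2,-2,-2,4,0,5],[6.5,4.2,-4.5,-4,8.2,0,5],[10,6.4,-7,-6,12.5,0,5],[13.5,8.6,-9.3,-8,17,0,5],[17,10.8,-11.7,-10,21.3,0,5]]'; python3 go.py .52 0 .23 .188 .886 -.423 .978 -.208 0
```

```text
clock: 26.38
position: [0.4809, -0.1195, 0.2142]
ee_rot: [0.663, 0.498, 0.504, 0.241]
contact_force: [0.1, -1.3, -2.3]
width: 0.0598
shift cm [10.61  6.77 -1.44] rot deg [-5.6 11.4  0.3] rows>= 2.0
now p [ 0.4809 -0.1195  0.2142] x [ 0.375  0.822 -0.428] z [ 0.909 -0.417 -0.004] q [-1.01  0.45  1.88  0.86  1.64 -0.91] w 0.0598 F [ 0.1 -1.3 -2.3] t 26.38
```

```bash
cat > pour.py <<'E'
# pour.py theta phi rho lipz -> TCP pose so the lowest lip is above bowl centre
import sys
from h import *
th,ph,rho,lz,ox,oy=[float(v) for v in sys.argv[1:7]]
t=np.radians(th);f=np.radians(ph);r=np.radians(rho)
def frame(t,f):
    x=np.array([np.cos(f)*np.cos(t),np.cos(f)*np.sin(t),np.sin(f)]); z=np.array([np.sin(t),-np.cos(t),0]); return np.c_[x,np.cross(z,x),z]
T0=frame(t,np.radians(-25)); cu=T0.T@np.array([0,0,1.])
T=frame(t,f)@R.from_euler('x',r).as_matrix()
c=T@cu; down=np.array([0,0,-1.])-c*(-c[2]); down/=np.linalg.norm(down)
relM=-.019*T[:,0]+.033*c; lip=relM+.03*down
tgt=np.array([.3885+ox,.3455+oy,lz])-lip
print('tilt',np.degrees(np.arccos(c[2])).round(1),'c',c.round(2),'lip rel tcp',lip.round(3))
print('python3 go.py',*tgt.round(4),*T[:,0].round(4),*T[:,2].round(4))
import subprocess
print(subprocess.run(['python3','go.py',*map(str,tgt),*map(str,T[:,0]),*map(str,T[:,2])],capture_output=True,text=True).stdout)
E
python3 pour.py 110 0 0 .20 0 0; python3 pour.py 110 0 90 .15 0 0; python3 pour.py 110 10 150 .08 0 0
```

```text
tilt 25.0 c [ 0.14 -0.4   0.91] lip rel tcp [ 0.021 -0.057  0.017]
python3 go.py 0.3679 0.402 0.1828 -0.342 0.9397 0.0 0.9397 0.342 0.0
shift cm [ 39.98  15.32 -32.  ] rot deg [-10.1  43.8  24. ] rows>= 8.6
now p [ 0.4809 -0.1195  0.2142] x [ 0.375  0.822 -0.428] z [ 0.909 -0.417 -0.004] q [-1.01  0.45  1.88  0.86  1.64 -0.91] w 0.0598 F [ 0.1 -1.3 -2.3] t 26.38

tilt 90.0 c [ 1.   -0.09  0.  ] lip rel tcp [ 0.039 -0.021 -0.03 ]
python3 go.py 0.3491 0.3662 0.18 -0.342 0.9397 0.0 0.0 0.0 -1.0
shift cm [ 36.45  13.34 -32.22] rot deg [ 73.8  51.7 -15.2] rows>= 8.6
now p [ 0.4809 -0.1195  0.2142] x [ 0.375  0.822 -0.428] z [ 0.909 -0.417 -0.004] q [-1.01  0.45  1.88  0.86  1.64 -0.91] w 0.0598 F [ 0.1 -1.3 -2.3] t 26.38

tilt 147.8 c [ 0.52 -0.11 -0.85] lip rel tcp [-0.001 -0.016 -0.047]
python3 go.py 0.3898 0.3615 0.1272 -0.3368 0.9254 0.1736 -0.8435 -0.2146 -0.4924
shift cm [ 39.85   9.12 -28.3 ] rot deg [128.8  56.6 -44.7] rows>= 13.9
now p [ 0.4809 -0.1195  0.2142] x [ 0.375  0.822 -0.428] z [ 0.909 -0.417 -0.004] q [-1.01  0.45  1.88  0.86  1.64 -0.91] w 0.0598 F [ 0.1 -1.3 -2.3] t 26.38
```

```bash
python3 go.py .36 .34 .24 -.31 .8517 -.423 .9397 .342 0; python3 pour.py 110 0 155 .09 0 0
```

```text
shift cm [ 32.14  17.94 -30.16] rot deg [-19.2  40.3   0.2] rows>= 7.7
now p [ 0.4809 -0.1195  0.2142] x [ 0.375  0.822 -0.428] z [ 0.909 -0.417 -0.004] q [-1.01  0.45  1.88  0.86  1.64 -0.91] w 0.0598 F [ 0.1 -1.3 -2.3] t 26.38
tilt 145.2 c [ 0.5  -0.27 -0.82] lip rel tcp [ 0.001 -0.015 -0.044]
python3 go.py 0.3871 0.3606 0.1342 -0.342 0.9397 0.0 -0.8517 -0.31 -0.4226
shift cm [ 39.38   9.68 -28.51] rot deg [132.7  42.7 -48.8] rows>= 13.9
now p [ 0.4809 -0.1195  0.2142] x [ 0.375  0.822 -0.428] z [ 0.909 -0.417 -0.004] q [-1.01  0.45  1.88  0.86  1.64 -0.91] w 0.0598 F [ 0.1 -1.3 -2.3] t 26.38
```

```bash
python3 -m crank '[[4,2,-3.5,-2,4.5,0,5],[8,4.4,-7.5,-4.7,9.8,0,5],[12,6.7,-11.3,-7.2,15,0,5],[16,9,-15,-9.6,20,0,5],[20,11.2,-19,-12,25,0,5]]'; python3 go.py .36 .34 .24 -.31 .8517 -.423 .9397 .342 0
```

```text
clock: 27.0
position: [0.4036, 0.1677, 0.2305]
ee_rot: [0.587, 0.362, 0.608, 0.394]
contact_force: [0.5, 0.3, -2.1]
width: 0.0599
shift cm [15.35  8.33 -3.42] rot deg [-7.2 15.3  0.4] rows>= 2.9
now p [0.4036 0.1677 0.2305] x [-0.049  0.902 -0.429] z [ 0.999  0.054 -0.   ] q [-0.52  0.32  2.06  0.86  1.6  -0.95] w 0.0599 F [ 0.5  0.3 -2.1] t 27.0
```

```bash
python3 -m crank '[[4,2,-1,-2,4.5,0,5],[8,4.4,-2,-4.7,9.8,0,5],[12,6.7,-2.8,-6,13,0,5],[14.5,8,-3.4,-7.2,15.3,0,5],[14.5,8,-3.4,-7.2,15.3,0,5]]'; python3 pour.py 110 0 0 .26 0 0;python3 pour.py 110 0 85 .17 0 0
```

```text
clock: 27.62
position: [0.36, 0.3307, 0.2407]
ee_rot: [0.522, 0.268, 0.655, 0.476]
contact_force: [-0.2, -0.4, -3.1]
width: 0.0598
tilt 25.0 c [ 0.14 -0.4   0.91] lip rel tcp [ 0.021 -0.057  0.017]
python3 go.py 0.3679 0.402 0.2428 -0.342 0.9397 0.0 0.9397 0.342 0.0
shift cm [5.71 2.94 3.19] rot deg [-0.1 -0.1 25.4] rows>= 2.4
now p [0.36   0.3307 0.2407] x [-0.311  0.848 -0.429] z [ 0.939  0.344 -0.001] q [-0.1   0.33  2.    0.95  1.56 -0.86] w 0.0598 F [-0.2 -0.4 -3.1] t 27.62

tilt 85.5 c [ 0.99 -0.09  0.08] lip rel tcp [ 0.042 -0.021 -0.027]
python3 go.py 0.3469 0.3665 0.1973 -0.342 0.9397 0.0 0.0819 0.0298 -0.9962
shift cm [ 5.3  -2.29  0.  ] rot deg [83.4 18.7 20.6] rows>= 8.3
now p [0.36   0.3307 0.2407] x [-0.311  0.848 -0.429] z [ 0.939  0.344 -0.001] q [-0.1   0.33  2.    0.95  1.56 -0.86] w 0.0598 F [-0.2 -0.4 -3.1] t 27.62
```

```bash
python3 -m crank '[[1,0.5,0,0,0,9,5],[2.5,0.5,0,0,0,18,5],[4,0.5,0,0,0,25,5],[4,0.5,0,0,0,25,5],[4,0.5,0,0,0,25,5]]'; python3 pour.py 110 0 85 .17 0 0
```

```text
clock: 28.25
position: [0.3494, 0.365, 0.2295]
ee_rot: [0.409, 0.404, 0.58, 0.578]
contact_force: [-0.7, 0.3, -1.3]
width: 0.0598
tilt 85.5 c [ 0.99 -0.09  0.08] lip rel tcp [ 0.042 -0.021 -0.027]
python3 go.py 0.3469 0.3665 0.1973 -0.342 0.9397 0.0 0.0819 0.0298 -0.9962
shift cm [ 0.24 -3.22 -0.19] rot deg [85.1  0.4  0.2] rows>= 8.0
now p [0.3494 0.365  0.2295] x [-0.339  0.941 -0.007] z [0.941 0.339 0.002] q [-0.1   0.63  2.14  1.15  1.72 -1.23] w 0.0598 F [-0.7  0.3 -1.3] t 28.25
```

Now I'll roll about the tool x axis to about 85°.

```bash
python3 -m crank '[[0,0,0,10,0,0,5],[0,0,0,20,0,0,5],[0,0,0,30,0,0,5],[0,-1,0,40,0,0,5],[0,-1.5,0,50,0,0,5]]';python3 -m crank '[[0,0,0,10,0,0,5],[0,0,0,20,0,0,5],[0,0,0,30,0,0,5],[0,0,0,35,0,0,5]]'; python3 pour.py 110 0 120 .11 0 0; python3 pour.py 110 0 155 .09 0 0
python3 - <<'E'
from h import *
shot('scene','s7.png');shot('top','t7.png')
E
```

```text
clock: 28.88
position: [0.3493, 0.3651, 0.2155]
ee_rot: [0.2, 0.539, 0.77, 0.278]
contact_force: [0.3, -0.7, -1.2]
width: 0.0599
clock: 29.38
position: [0.3493, 0.3651, 0.2159]
ee_rot: [0.03, 0.574, 0.818, 0.034]
contact_force: [0.2, -0.3, -2.7]
width: 0.0599
tilt 116.9 c [ 0.88 -0.13 -0.45] lip rel tcp [ 0.022 -0.02  -0.042]
python3 go.py 0.3663 0.3656 0.1517 -0.342 0.9397 0.0 -0.4698 -0.171 -0.866
shift cm [-0.47  1.04  6.54] rot deg [35.2  0.5 -0.3] rows>= 3.3
now p [0.3493 0.3651 0.2159] x [-0.339  0.941 -0.009] z [ 0.088  0.022 -0.996] q [-0.1   0.65  2.14  1.14  1.71  0.22] w 0.0599 F [ 0.2 -0.3 -2.7] t 29.38

tilt 145.2 c [ 0.5  -0.27 -0.82] lip rel tcp [ 0.001 -0.015 -0.044]
python3 go.py 0.3871 0.3606 0.1342 -0.342 0.9397 0.0 -0.8517 -0.31 -0.4226
shift cm [-1.63  2.66  8.46] rot deg [70.2  0.4 -0.4] rows>= 6.6
now p [0.3493 0.3651 0.2159] x [-0.339  0.941 -0.009] z [ 0.088  0.022 -0.996] q [-0.1   0.65  2.14  1.14  1.71  0.22] w 0.0599 F [ 0.2 -0.3 -2.7] t 29.38
```

View pics/s7.png

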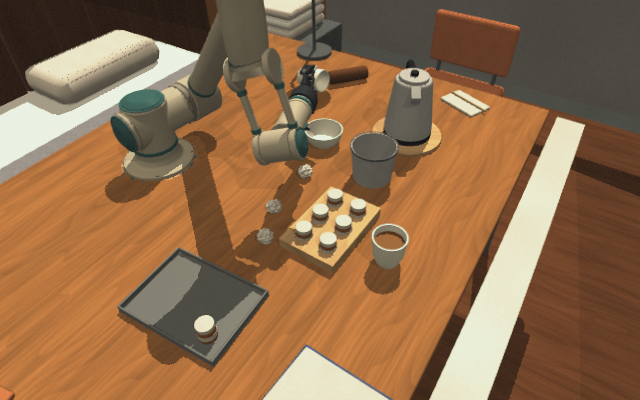

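View pics/t7.png

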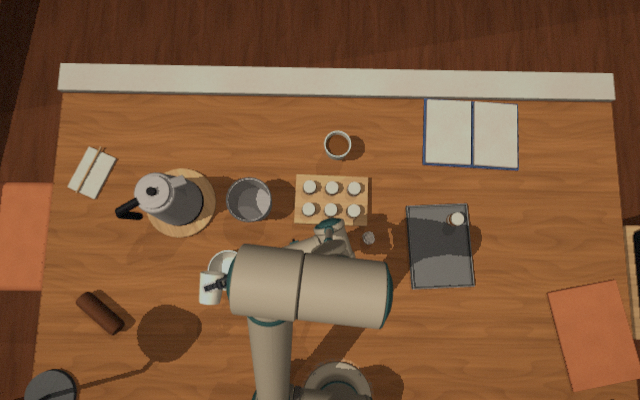

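Run:
```python
from meas import *
for n in ['top','scene']:
    im=shot(n); P=cloud(im)
    px=[(332,228),(345,240),(330,240),(300,245),(215,290),(212,280)] if n=='top' else [(285,145),(260,150),(300,150),(280,160),(290,120),(305,95),(320,80)]
    for u,v in px: print(n,u,v,P[v,u].round(3))
    if n=='scene':
        # lowest points of arm: z<.14 region not known objects near
        m=(P[...,2]>.06)&(P[...,2]<.25)&(P[...,0]>.25)&(P[...,0]<.56)&(P[...,1]<.40)&(P[...,1]>-.05)
        q=P[m]; 
        for y in np.arange(-.05,.4,.03):
            k=q[(abs(q[:,1]-y)<.015)]
            if len(k): print('y',y.round(2),'zmin',k[:,2].min().round(3),'x at zmin',k[k[:,2].argmin(),0].round(3),'xmax',k[:,0].max().round(3))
```

```text
top 332 228 [0.507 0.03  0.285]
top 345 240 [ 0.479 -0.006  0.246]
top 330 240 [0.473 0.038 0.387]
top 300 245 [0.464 0.111 0.245]
top 215 290 [0.347 0.326 0.251]
top 212 280 [0.372 0.335 0.248]
scene 285 145 [ 0.507 -0.002  0.246]
scene 260 150 [ 0.451 -0.026  0.225]
scene 300 150 [0.538 0.014 0.234]
scene 280 160 [ 0.491 -0.005  0.198]
scene 290 120 [0.501 0.032 0.294]
scene 305 95 [0.421 0.207 0.248]
scene 320 80 [0.363 0.37  0.202]
y -0.05 zmin 0.198 x at zmin 0.442 xmax 0.452
y -0.02 zmin 0.17 x at zmin 0.447 xmax 0.529
y 0.01 zmin 0.166 x at zmin 0.449 xmax 0.541
y 0.04 zmin 0.196 x at zmin 0.536 xmax 0.54
y 0.07 zmin 0.204 x at zmin 0.529 xmax 0.529
y 0.1 zmin 0.222 x at zmin 0.477 xmax 0.477
y 0.13 zmin 0.2 x at zmin 0.473 xmax 0.482
y 0.16 zmin 0.206 x at zmin 0.456 xmax 0.464
y 0.19 zmin 0.198 x at zmin 0.448 xmax 0.456
y 0.22 zmin 0.061 x at zmin 0.559 xmax 0.56
y 0.25 zmin 0.071 x at zmin 0.553 xmax 0.553
y 0.28 zmin 0.061 x at zmin 0.543 xmax 0.546
y 0.31 zmin 0.061 x at zmin 0.551 xmax 0.56
y 0.34 zmin 0.111 x at zmin 0.559 xmax 0.559
y 0.37 zmin 0.187 x at zmin 0.357 xmax 0.394
```

```bash
python3 -m crank '[[-0.1,0.3,2,5,0,0,5],[-0.3,0.6,4,14,0,0,5],[-0.5,1,6.3,24,0,0,5],[-0.5,1,6.5,35,0,0,5],[-0.5,1,6.5,35,0,0,5]]'; python3 pour.py 110 0 120 .11 0 0; python3 pour.py 110 0 155 .09 0 0
```

```text
clock: 30.2
position: [0.3659, 0.3657, 0.1507]
ee_rot: [-0.145, 0.556, 0.791, -0.212]
contact_force: [0.2, 0.1, -2.2]
width: 0.0597
tilt 116.9 c [ 0.88 -0.13 -0.45] lip rel tcp [ 0.022 -0.02  -0.042]
python3 go.py 0.3663 0.3656 0.1517 -0.342 0.9397 0.0 -0.4698 -0.171 -0.866
shift cm [-0.02 -0.01 -0.11] rot deg [ 0.3  0.2 -0.3] rows>= 0.0
now p [0.3659 0.3657 0.1507] x [-0.34   0.941 -0.006] z [-0.464 -0.174 -0.868] q [-0.1   0.8   2.12  1.14  1.66  0.72] w 0.0597 F [ 0.2  0.1 -2.2] t 30.2

tilt 145.2 c [ 0.5  -0.27 -0.82] lip rel tcp [ 0.001 -0.015 -0.044]
python3 go.py 0.3871 0.3606 0.1342 -0.342 0.9397 0.0 -0.8517 -0.31 -0.4226
shift cm [-1.19  2.41  0.53] rot deg [35.3  0.1 -0.4] rows>= 3.3
now p [0.3659 0.3657 0.1507] x [-0.34   0.941 -0.006] z [-0.464 -0.174 -0.868] q [-0.1   0.8   2.12  1.14  1.66  0.72] w 0.0597 F [ 0.2  0.1 -2.2] t 30.2
```

```bash
python3 -m crank '[[-0.3,0.5,0.3,9,0,0,5],[-0.6,1.1,0.6,19,0,0,5],[-0.8,1.6,0.8,28,0,0,5],[-0.9,1.75,0.9,36,0,0,5],[-0.9,1.75,0.9,36,0,0,5]]'; python3 -m crank '[[0,0,0,8,0,0,5],[0,0,0,8,0,0,5],[0,0,0,0,0,0,5],[0,0,0,0,0,0,5]]'; python3 go.py .36 .37 .2
python3 - <<'E'
from h import *
shot('scene','s8.png');shot('top','t8.png');shot('wrist','w8.png')
E
```

```text
clock: 30.82
position: [0.3788, 0.3609, 0.1347]
ee_rot: [-0.309, 0.484, 0.687, -0.445]
contact_force: [-0.2, -0.0, -2.7]
width: 0.0597
clock: 31.32
position: [0.3786, 0.3609, 0.1344]
ee_rot: [-0.31, 0.484, 0.686, -0.446]
contact_force: [-1.2, -0.6, -1.5]
width: 0.0598
shift cm [ 1.45 -6.58 -1.38] rot deg [ 0.  0. -0.] rows>= 1.1
now p [0.3786 0.3609 0.1344] x [-0.34   0.94  -0.006] z [-0.857 -0.312 -0.41 ] q [-0.1   0.83  2.09  1.13  1.66  1.35] w 0.0598 F [-1.2 -0.6 -1.5] t 31.32
```

View pics/s8.png

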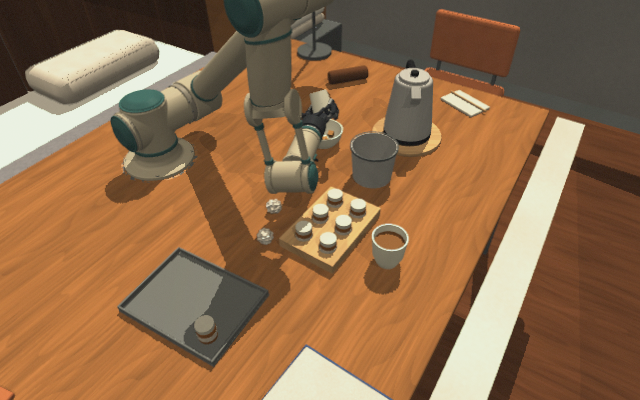

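View pics/w8.png

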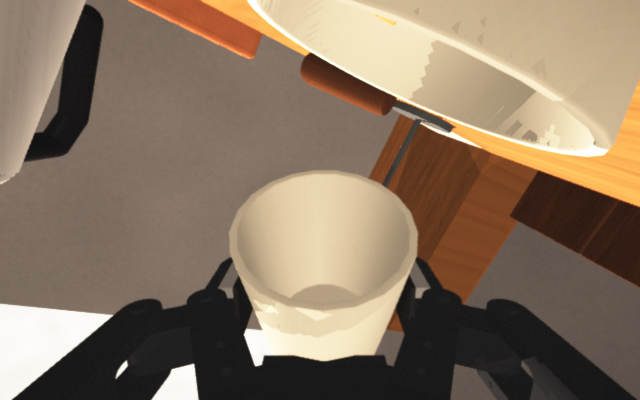

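The wrist view shows the cup empty down to its floor, and orange lumps are visible in the bowl. Now I'll lift, roll back and check the bowl.

```bash
python3 go.py .370 .35 .23; python3 -m crank '[[0.1,-3,-1,0,0,0,5],[-0.3,-6,-2.5,0,0,0,5],[-0.8,-9,-3.7,-8,0,0,5],[-0.8,-9,-3.7,-18,0,0,5],[-0.8,-9,-3.7,-28,0,0,5]]'; python3 go.py .36 .34 .24 -.342 .9397 0 .9397 .342 0
```

```text
shift cm [-0.79 -9.22 -2.83] rot deg [-0.  0. -0.] rows>= 1.6
now p [0.3786 0.3609 0.1343] x [-0.34   0.94  -0.006] z [-0.858 -0.313 -0.408] q [-0.1   0.83  2.09  1.13  1.66  1.35] w 0.0598 F [-0.9  0.8 -2.4] t 31.48
clock: 32.1
position: [0.378, 0.3528, 0.2319]
ee_rot: [-0.182, 0.545, 0.775, -0.265]
contact_force: [1.2, 0.1, -1.3]
width: 0.0593
shift cm [-0.6  -2.18  0.66] rot deg [-1.275e+02  5.000e-01  1.000e-01] rows>= 12.0
now p [0.378  0.3528 0.2319] x [-0.34   0.94  -0.006] z [-0.571 -0.212 -0.793] q [-0.12  0.64  2.07  1.14  1.75  1.05] w 0.0593 F [ 1.2  0.1 -1.3] t 32.1
```

```bash
python3 -m crank '[[0,-1,0,-10,0,0,5],[0,-1,0,-20,0,0,5],[0,-1,0,-30,0,0,5],[0,-1,0,-40,0,0,5],[0,-1,0,-50,0,0,5]]';python3 -m crank '[[0,0,0,-10,0,0,5],[0,0,0,-20,0,0,5],[0,0,0,-30,0,0,5],[0,0,0,-40,0,0,5],[0,0,0,-50,0,0,5]]';  python3 go.py .42 .20 .24 -.049 .905 -.423 .999 .054 0
python3 - <<'E'
from h import *
shot('scene','s9.png');shot('top','t9.png')
E
```

```text
clock: 32.72
position: [0.3706, 0.3502, 0.2376]
ee_rot: [0.064, 0.571, 0.814, 0.087]
contact_force: [-0.5, -0.4, -2.3]
width: 0.0597
clock: 33.35
position: [0.3706, 0.3502, 0.2376]
ee_rot: [0.299, 0.49, 0.701, 0.423]
contact_force: [-0.2, -1.0, -2.2]
width: 0.0598
shift cm [-15.81  -0.09  -0.48] rot deg [-23.3 -22.  -20. ] rows>= 3.6
now p [0.3706 0.3502 0.2376] x [-0.34   0.94  -0.006] z [ 0.834  0.299 -0.464] q [-0.13  0.63  2.08  1.13  1.76 -0.7 ] w 0.0598 F [-0.2 -1.  -2.2] t 33.35
```

View pics/s9.png

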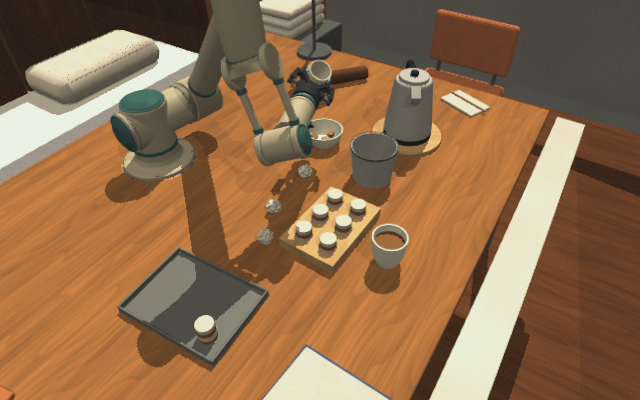

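Lumps are in the bowl at (325,135). Carrying the cup back.

```bash
python3 -m crank '[[-4,0,0,-6,-5,-5,5],[-8,0,-0.2,-12,-11,-10,5],[-12,0,-0.4,-17,-16,-15,5],[-15.8,-0.1,-0.5,-23.3,-22,-20,5],[-15.8,-0.1,-0.5,-23.3,-22,-20,5]]'; python3 go.py .50 -.10 .23 .36 .832 -.423 .918 -.397 0
```

```text
clock: 34.08
position: [0.4201, 0.1987, 0.2412]
ee_rot: [0.586, 0.364, 0.608, 0.393]
contact_force: [-0.1, -0.5, -2.5]
width: 0.0597
shift cm [-26.89 -13.87   6.47] rot deg [ 10.9 -23.9   0.3] rows>= 5.0
now p [0.4201 0.1987 0.2412] x [-0.048  0.903 -0.426] z [ 0.999  0.051 -0.004] q [-0.44  0.31  2.04  0.92  1.58 -0.89] w 0.0597 F [-0.1 -0.5 -2.5] t 34.08
```

```bash
python3 -m crank '[[-4,-2,1,1.5,-4,0,5],[-9,-4.5,2,3.5,-8,0,5],[-14.5,-7.3,3.4,5.8,-13,0,5],[-20,-10.2,4.8,8,-18,0,5],[-25,-13,6,10,-22.5,0,5]]'; python3 go.py .410 -.342 .19 .680 .598 -.423 .66 -.75 0
```

```text
clock: 34.7
position: [0.4953, -0.0787, 0.2274]
ee_rot: [0.657, 0.486, 0.515, 0.261]
contact_force: [0.4, 0.7, -1.9]
width: 0.0594
shift cm [-23.45 -15.06   1.8 ] rot deg [ 11.3 -24.5  -0. ] rows>= 4.5
now p [ 0.4953 -0.0787  0.2274] x [ 0.334  0.843 -0.422] z [ 0.929 -0.369 -0.002] q [-0.93  0.43  1.88  0.88  1.64 -0.89] w 0.0594 F [ 0.4  0.7 -1.9] t 34.7
```

```bash
python3 -m crank '[[-5.5,-3.5,0.4,2.5,-5.5,0,5],[-10.5,-6.7,0.8,5,-11,0,5],[-15.5,-10,1.2,7.5,-16.5,0,5],[-20,-13,1.5,10,-21.5,0,5],[-23.4,-15,1.8,11.3,-24.5,0,5]]'; python3 -m crank '[[0,0,0,0,0,0,5],[0,0,0,0,0,0,5],[0,0,0,0,0,0,5]]'; python3 go.py .409 -.342 .10 .680 .598 -.423 .66 -.75 0
```

```text
clock: 35.33
position: [0.4103, -0.3417, 0.1904]
ee_rot: [0.7, 0.592, 0.386, 0.101]
contact_force: [1.4, 0.3, -1.2]
width: 0.0595
clock: 35.7
position: [0.4117, -0.3391, 0.1916]
ee_rot: [0.701, 0.59, 0.387, 0.103]
contact_force: [0.8, -0.2, -1.6]
width: 0.0598
shift cm [ 3.5  -8.47  0.01] rot deg [ 0.3 -0.2 -0.1] rows>= 1.5
now p [ 0.4117 -0.3391  0.1916] x [ 0.679  0.601 -0.421] z [ 0.664 -0.747  0.004] q [-1.4   0.53  1.81  0.88  1.62 -0.92] w 0.0598 F [ 0.8 -0.2 -1.6] t 35.7
```

```bash
python3 -m crank '[[1.5,-3.3,0,0,0,0,5],[3.5,-7.7,0,0,0,0,5],[5.2,-11.6,0,0,0,0,5],[5.2,-11.6,0,0,0,0,5],[5.2,-11.6,0,0,0,0,5]]'; python3 go.py .4105 -.3406 .0435 .680 .598 -.423 .66 -.75 0
```

```text
clock: 36.33
position: [0.411, -0.3423, 0.066]
ee_rot: [0.702, 0.589, 0.386, 0.103]
contact_force: [0.4, 0.0, -0.9]
width: 0.0594
shift cm [ 1.02 -2.01 -0.17] rot deg [ 0.4 -0.  -0.1] rows>= 0.4
now p [ 0.411  -0.3423  0.066 ] x [ 0.681  0.6   -0.421] z [ 0.663 -0.748  0.007] q [-1.41  0.72  1.88  0.89  1.46 -1.12] w 0.0594 F [ 0.4  0.  -0.9] t 36.33
```

```bash
python3 -m crank '[[0.4,-0.9,0,0,0,0,5],[0.8,-1.8,0,0,0,0,5],[0.9,-2,-0.1,0,0,0,5],[0.9,-2,-0.1,0,0,0,5],[0.9,-2,-0.1,0,0,0,5]]'; python3 go.py .4105 -.3406 .0415 .680 .598 -.423 .66 -.75 0
```

```text
clock: 36.95
position: [0.4094, -0.3423, 0.0427]
ee_rot: [0.702, 0.59, 0.386, 0.102]
contact_force: [-0.6, -1.2, -2.2]
width: 0.0597
shift cm [ 0.22 -0.03 -0.06] rot deg [ 0.4 -0.  -0.1] rows>= 0.0
now p [ 0.4094 -0.3423  0.0427] x [ 0.681  0.599 -0.422] z [ 0.663 -0.749  0.006] q [-1.41  0.75  1.89  0.89  1.43 -1.16] w 0.0597 F [-0.6 -1.2 -2.2] t 36.95
```

```bash
python3 -m crank '[[0.07,-0.14,0,0,0,0,5],[0.07,-0.14,0,0,0,0,5],[0.07,-0.14,0,0,0,0,5]]'; python3 -m crank '[[0,0,0,0,0,0,6.3],[0,0,0,0,0,0,8.5],[0,0,0,0,0,0,8.5],[0,0,0,0,0,0,8.5]]'; python3 -m crank '[[-4,0,0,0,0,0,8.5],[-8,0,0,0,0,0,8.5],[-12,0,0,0,0,0,8.5],[-12,0,0,0,0,0,8.5]]'; python3 go.py .30 -.42 .24 -48.7;  python3 - <<'E'
from h import *
shot('scene','s10.png');shot('wrist','w10.png')
E
```

```text
clock: 37.33
position: [0.4097, -0.3422, 0.0416]
ee_rot: [0.702, 0.59, 0.386, 0.102]
contact_force: [-0.7, -1.0, 2.0]
width: 0.0601
clock: 37.83
position: [0.4095, -0.3421, 0.0409]
ee_rot: [0.702, 0.59, 0.387, 0.102]
contact_force: [-0.3, -0.0, 0.6]
width: 0.0851
clock: 38.33
position: [0.3266, -0.4168, 0.092]
ee_rot: [0.703, 0.589, 0.386, 0.1]
contact_force: [-0.1, 0.4, -0.5]
width: 0.0847
shift cm [-8.29 12.47 -1.38] rot deg [  0.4   0.4 -64.9] rows>= 6.1
now p [ 0.3266 -0.4168  0.092 ] x [ 0.682  0.595 -0.425] z [ 0.661 -0.751  0.009] q [-1.56  0.72  1.74  0.76  1.61 -1.08] w 0.0847 F [-0.1  0.4 -0.5] t 38.33
```

View pics/w10.png

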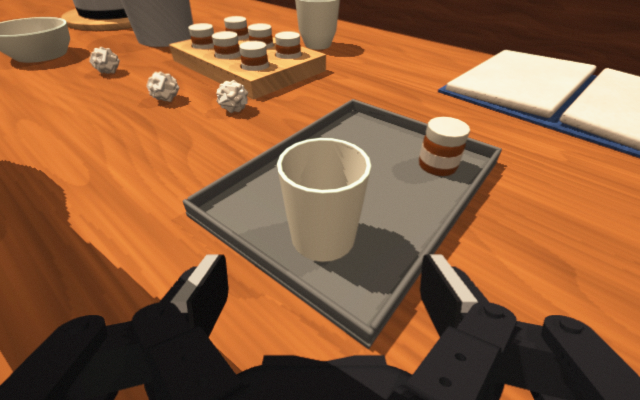

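View pics/s10.png

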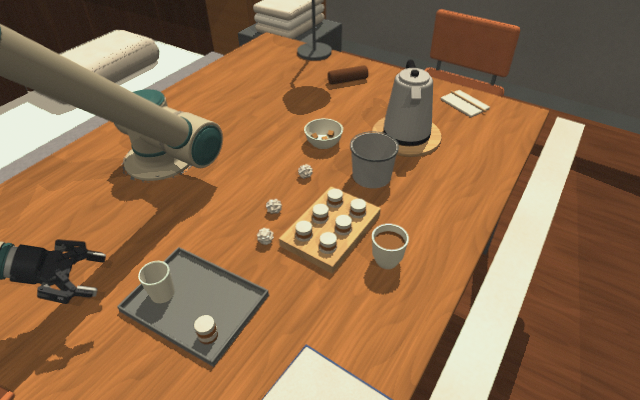

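The cup stands upright on the tray, the lumps are in the bowl, and the ball nearest the tray has moved to scene pixel (265,236). Next I'll measure the balls and raise the tool back to pointing down.

```bash
python3 -m crank '[[-3,4,0,0,0,0,8.5],[-5,8,-0.3,0,0,-8,8.5],[-7,11,-0.6,0,0,-18,8.5],[-8,12.4,-1,0,0,-28,8.5],[-8.3,12.4,-1.4,0,0,-38,8.5]]'
python3 - <<'E'
from meas import *
for n in ['top','scene']:
    im=shot(n,n+'11.png'); P=cloud(im)
    m=(P[...,0]>.3)&(P[...,0]<.56)&(abs(P[...,1]-.02)<.2)
    for o in comp(P,im,.012,.06,m,25): print(n,*o)
    c=im['color'].astype(int)
    m=(np.hypot(P[...,0]-.388,P[...,1]-.3455)<.06)&(c[...,2]-c[...,0]>40)
    for o in comp(P,im,-.01,.06,m,8): print(n,'lump',*o)
E
python3 go.py .30 -.42 .24 -48.7
```

```text
clock: 39.05
position: [0.3012, -0.4173, 0.2403]
ee_rot: [0.697, 0.429, 0.558, -0.134]
contact_force: [0.6, 0.5, -0.5]
width: 0.085
top 496 [331. 220.] [0.5489 0.0205 0.0277] [0.5473 0.024 ] 0.1179 0.0343
top 125 [368. 237.] [ 0.497  -0.0985  0.0316] [ 0.4973 -0.0987] 0.0209 0.0424
top 125 [337. 251.] [4.501e-01 3.000e-04 3.180e-02] [ 0.4497 -0.001 ] 0.0213 0.0426
top 132 [285. 254.] [0.4393 0.1666 0.0316] [0.4389 0.1673] 0.021 0.0456
top lump 39 [247. 267.] [ 0.3959  0.2923 -0.0008] [0.3942 0.2985] 0.034 0.0033
top lump 84 [234. 264.] [0.4069 0.3282 0.0235] [0.4054 0.3311] 0.0234 0.0383
top lump 38 [221. 266.] [0.3989 0.3714 0.0228] [0.3977 0.3733] 0.0132 0.0305
top lump 42 [234. 278.] [0.3616 0.3286 0.024 ] [0.3599 0.3286] 0.0126 0.0311
scene 140 [304. 171.] [0.4413 0.1603 0.0274] [0.4384 0.1659] 0.0206 0.0407
scene 423 [302. 219.] [ 0.5467 -0.0024  0.0265] [0.5494 0.0226] 0.1204 0.0324
scene 165 [273. 206.] [ 0.4533 -0.0069  0.0279] [ 0.4498 -0.0022] 0.0212 0.0412
scene 197 [264. 236.] [ 0.501  -0.1054  0.0288] [ 0.4971 -0.1008] 0.0215 0.0387
scene lump 38 [330. 132.] [0.3981 0.3736 0.0219] [0.3951 0.377 ] 0.0231 0.0283
scene lump 35 [314. 135.] [0.3602 0.3337 0.0215] [0.3592 0.3443] 0.025 0.0313
scene lump 26 [325. 137.] [0.3966 0.3408 0.0201] [0.4045 0.3393] 0.0424 0.0481
scene lump 188 [323. 147.] [ 4.044e-01  3.193e-01 -1.000e-04] [0.3882 0.3453] 0.06 0.034
shift cm [-0.1  -0.6   0.16] rot deg [  0.7   0.5 -26.9] rows>= 2.5
now p [ 0.3032 -0.415   0.2418] x [ 0.343  0.295 -0.892] z [ 0.667 -0.745  0.011] q [-1.37  0.26  1.6   0.41  1.53 -0.6 ] w 0.0849 F [ 1.1 -0.3  0.7] t 39.15
```

```bash
python3 -m crank '[[0,-0.3,0,0,0,-10,7.5],[0,-0.6,0.1,0.5,0.4,-20,7.5],[0,-0.6,0.1,0.7,0.5,-27,7.5],[0,-0.6,0.1,0.7,0.5,-27,7.5]]' 30; python3 go.py .4973 -.0997 .12 -45
```

```text
clock: 39.65
position: [0.2985, -0.4198, 0.2341]
ee_rot: [0.641, 0.295, 0.647, -0.289]
contact_force: [-0.5, -0.2, -0.1]
width: 0.075
shift cm [ 11.66  36.   -10.85] rot deg [-3.8 -0.6 -0.2] rows>= 6.3
now p [ 0.2985 -0.4198  0.2341] x [-0.004  0.01  -1.   ] z [ 0.659 -0.752 -0.01 ] q [-1.09  0.19  1.62  0.    1.35 -0.24] w 0.075 F [-0.5 -0.2 -0.1] t 39.65
```

```bash
python3 -m crank '[[0,5.5,-1.7,-1,0,0,7.5],[0,11,-3.4,-2,0,0,7.5],[1,17,-5,-3,0,0,7.5],[3,22.5,-7,-3.8,0,0,7.5],[5,28,-9,-3.8,0,0,7.5]]'; python3 -m crank '[[3,5,-1.3,0,0,0,7.5],[6.6,8,-1.9,0,0,0,7.5],[6.6,8,-1.9,0,0,0,7.5],[6.6,8,-1.9,0,0,0,7.5]]'; python3 go.py .4973 -.0997 .05 -45;python3 - <<'E'
from h import *
shot('wrist','w12.png')
E
```

```text
clock: 40.28
position: [0.4496, -0.1695, 0.1846]
ee_rot: [0.65, 0.275, 0.655, -0.271]
contact_force: [0.7, 0.2, -0.3]
width: 0.0748
clock: 40.78
position: [0.4925, -0.1018, 0.1204]
ee_rot: [0.65, 0.273, 0.655, -0.271]
contact_force: [-0.8, 0.4, -0.0]
width: 0.0749
shift cm [7.04 0.49 0.24] rot deg [-0.3 -0.4  0. ] rows>= 1.1
now p [ 0.4925 -0.1018  0.1204] x [-0.005  0.005 -1.   ] z [ 0.703 -0.711 -0.007] q [-0.34  0.26  1.82  0.    1.06  0.44] w 0.0749 F [-0.8  0.4 -0. ] t 40.77
```

View pics/w12.png

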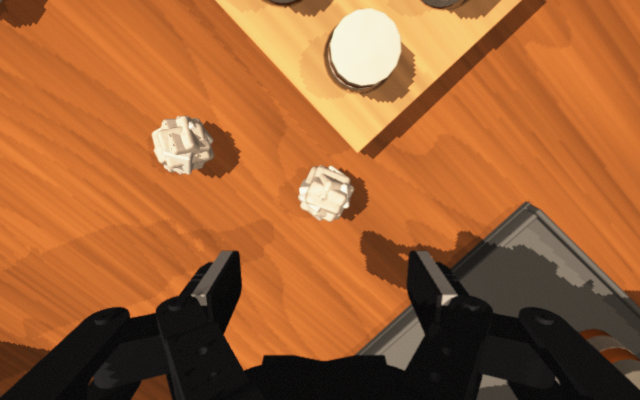

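```bash
python3 -m crank '[[3,0.4,0.2,0,0,0,7],[6,0.4,0.2,0,0,0,7],[9,0.4,0.2,0,0,0,7],[11.3,0.4,0.2,0,0,0,7],[11.3,0.4,0.2,0,0,0,7]]'; python3 go.py .4973 -.0997 .007 -45
```

```text
clock: 41.45
position: [0.496, -0.0998, 0.0076]
ee_rot: [0.65, 0.274, 0.655, -0.272]
contact_force: [-0.2, 0.1, 0.7]
width: 0.07
shift cm [0.06 0.1  0.09] rot deg [-0.4 -0.4  0. ] rows>= 0.1
now p [ 0.496  -0.0998  0.0076] x [-0.005  0.005 -1.   ] z [ 0.703 -0.712 -0.007] q [-0.34  0.41  1.95  0.    0.78  0.45] w 0.07 F [-0.2  0.1  0.7] t 41.45
```

```bash
python3 -m crank '[[0,0.1,0.1,0,0,0,2],[0,0.1,0.1,0,0,0,2],[0,0.1,0.1,0,0,0,2],[0,0.1,0.1,0,0,0,2],[0,0.1,0.1,0,0,0,2]]' 30; python3 -m crank '[[-4,0,0,0,0,0,2],[-9,0,0,0,0,0,2],[-14,0,0,0,0,0,2],[-17,0,0,0,0,0,2]]'; python3 go.py .603 .2745 .19 -45
```

```text
clock: 42.08
position: [0.4998, -0.0996, 0.01]
ee_rot: [0.653, 0.273, 0.653, -0.271]
contact_force: [-0.5, -1.3, 5.1]
width: 0.0409
clock: 42.58
position: [0.5001, -0.0998, 0.1821]
ee_rot: [0.653, 0.273, 0.652, -0.271]
contact_force: [-0.0, 0.6, -0.5]
width: 0.041
shift cm [ -0.68  33.67 -19.33] rot deg [-0.2  0.  -0.2] rows>= 6.3
now p [ 0.5001 -0.0998  0.1821] x [ 0.003  0.002 -1.   ] z [ 0.704 -0.71   0.001] q [-0.34  0.21  1.72  0.    1.21  0.45] w 0.041 F [-0.   0.6 -0.5] t 42.58
```

```bash
python3 -m crank '[[-0.3,5,-3,0,0,0,2],[-0.6,10,-6,0,0,0,2],[-0.6,15.5,-9,0,0,0,2],[-0.6,20.5,-12,0,0,0,2],[-0.6,26,-15,0,0,0,2]]'; python3 -m crank '[[0,4.5,-2.5,0,0,0,2],[0,7.6,-4.3,0,0,0,2],[0,7.6,-4.3,0,0,0,2],[3,7.6,-4.3,0,0,0,2],[3,7.6,-4.3,0,0,0,2]]'; python3 go.py .603 .2745 .15 -45
```

```text
clock: 43.2
position: [0.5783, 0.1918, 0.1865]
ee_rot: [0.652, 0.273, 0.653, -0.271]
contact_force: [0.8, -0.1, 0.9]
width: 0.0411
clock: 43.82
position: [0.5995, 0.2726, 0.1537]
ee_rot: [0.65, 0.272, 0.655, -0.273]
contact_force: [-0.1, 0.5, -0.1]
width: 0.0404
shift cm [0.37 0.38 0.12] rot deg [-0.3 -0.4  0.2] rows>= 0.1
now p [0.5995 0.2726 0.1537] x [-0.008  0.002 -1.   ] z [ 0.704 -0.71  -0.007] q [0.32 0.45 1.43 0.   1.27 1.11] w 0.0404 F [-0.1  0.5 -0.1] t 43.83
```

Now I'll release, lift, and go to ball P3 at (.4388,.1667).

```bash
python3 -m crank '[[0,0,0,0,0,0,7],[0,0,0,0,0,0,7],[0,0,0,0,0,0,7],[-3,0,0,0,0,0,7],[-4,0,0,0,0,0,7]]';  python3 - <<'E'
from meas import *
im=shot('top','t13.png'); P=cloud(im)
m=(P[...,0]>.3)&(P[...,0]<.56)&(abs(P[...,1]-.02)<.2)
for o in comp(P,im,.012,.06,m,25): print(*o)
shot('wrist','w13.png')
E
python3 go.py .4388 .1667 .12 -45
```

```text
clock: 44.45
position: [0.6027, 0.2744, 0.1974]
ee_rot: [0.652, 0.274, 0.653, -0.27]
contact_force: [0.1, -0.4, 0.9]
width: 0.0699
490 [331. 220.] [0.5489 0.02   0.0276] [0.5474 0.0241] 0.1179 0.0341
127 [337. 251.] [0.4499 0.0005 0.0314] [ 0.4496 -0.0008] 0.0212 0.0416
133 [285. 254.] [0.4393 0.1666 0.0308] [0.4389 0.1674] 0.021 0.0429
shift cm [  7.62 -19.22  -3.85] rot deg [-0.2 -0.2 -0.2] rows>= 3.4
now p [0.6024 0.2743 0.1968] x [ 0.     0.005 -1.   ] z [ 0.704 -0.71  -0.004] q [0.32 0.42 1.36 0.   1.35 1.11] w 0.0699 F [0.4 0.5 0.1] t 44.55
```

View pics/w13.png

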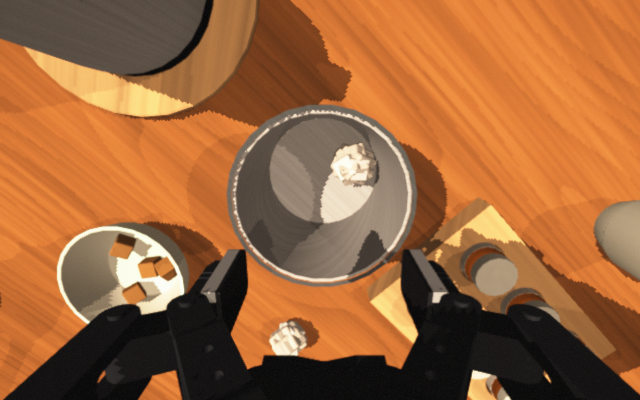

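The ball is in the bin at (355,165). The bowl shows four lumps, at (123,245), (150,266), (165,268) and (134,293). Next is P3.

```bash
python3 -m crank '[[0,-5,-1,0,0,0,7],[0,-10,-2,0,0,0,7],[1,-15,-3,0,0,0,7],[5,-19.2,-3.9,0,0,0,7],[7.6,-19.2,-3.9,0,0,0,7]]'; python3 -m crank '[[3,0,0,0,0,0,7],[6,0,0,0,0,0,7],[6,0,0,0,0,0,7],[6,0,0,0,0,0,7]]'; python3 go.py .4388 .1667 .008 -45
```

```text
clock: 45.18
position: [0.4319, 0.165, 0.1171]
ee_rot: [0.649, 0.272, 0.656, -0.273]
contact_force: [-0.0, 0.2, 1.0]
width: 0.0703
clock: 45.68
position: [0.4377, 0.1672, 0.0596]
ee_rot: [0.651, 0.273, 0.654, -0.271]
contact_force: [0.1, 0.1, 0.2]
width: 0.0699
shift cm [5.16 0.04 0.13] rot deg [-0.2 -0.3 -0.1] rows>= 0.8
now p [0.4377 0.1672 0.0596] x [-0.003  0.004 -1.   ] z [ 0.704 -0.71  -0.005] q [0.21 0.29 1.98 0.01 0.88 1.  ] w 0.0699 F [0.1 0.1 0.2] t 45.67
```

```bash
python3 -m crank '[[2.5,0,0.1,0,0,0,7],[5.1,0,0.1,0,0,0,7],[5.1,0,0.1,0,0,0,7],[5.1,0,0.1,0,0,0,7]]'; python3 -m crank '[[0,0,0,0,0,0,2],[0,0,0,0,0,0,2],[0,0,0,0,0,0,2],[0,0,0,0,0,0,2],[0,0,0,0,0,0,2]]' 30; python3 -m crank '[[-4,0,0,0,0,0,2],[-9,0,0,0,0,0,2],[-14,0,0,0,0,0,2],[-18,0,0,0,0,0,2]]'; python3 go.py .603 .2745 .19 -45
```

```text
clock: 46.18
position: [0.4391, 0.1669, 0.0095]
ee_rot: [0.652, 0.273, 0.654, -0.271]
contact_force: [-0.6, -0.1, -0.4]
width: 0.0702
clock: 46.8
position: [0.4389, 0.1668, 0.0097]
ee_rot: [0.652, 0.273, 0.653, -0.27]
contact_force: [-1.1, -0.3, 8.2]
width: 0.0429
clock: 47.3
position: [0.4388, 0.1659, 0.191]
ee_rot: [0.652, 0.273, 0.653, -0.27]
contact_force: [0.7, -0.7, -1.3]
width: 0.0427
shift cm [ 0.15 19.3   3.85] rot deg [-0.2 -0.2 -0.2] rows>= 3.2
now p [0.4388 0.1659 0.191 ] x [-0.     0.005 -1.   ] z [ 0.704 -0.71  -0.003] q [0.21 0.14 1.79 0.   1.21 1.  ] w 0.0427 F [ 0.7 -0.7 -1.3] t 47.3
```

```bash
python3 -m crank '[[0,5,1,0,0,0,2],[0,10,2,0,0,0,2],[0,15,3,0,0,0,2],[0.1,19.3,3.9,0,0,0,2],[0.1,19.3,3.9,0,0,0,2]]'; python3 -m crank '[[2,0,0,0,0,0,2],[4,0,0,0,0,0,2],[4,0,0,0,0,0,2],[4,0,0,0,0,0,7],[4,0,0,0,0,0,7]]'; python3 -m crank '[[0,0,0,0,0,0,7],[0,0,0,0,0,0,7],[-4,0,0,0,0,0,7],[-6,0,0,0,0,0,7],[-6,0,0,0,0,0,7]]'; python3 go.py .4497 -.0012 .12 -45
python3 - <<'E'
from meas import *
im=shot('top','t14.png'); P=cloud(im)
m=(P[...,0]>.3)&(P[...,0]<.56)&(abs(P[...,1]-.02)<.2)
for o in comp(P,im,.012,.06,m,25): print(*o)
shot('wrist','w14.png')
E
```

```text
clock: 47.92
position: [0.6052, 0.2755, 0.1864]
ee_rot: [0.652, 0.273, 0.654, -0.27]
contact_force: [-0.7, 0.0, -0.7]
width: 0.0429
clock: 48.55
position: [0.6033, 0.2743, 0.1486]
ee_rot: [0.652, 0.273, 0.654, -0.271]
contact_force: [-0.0, 0.0, 0.0]
width: 0.0698
clock: 49.18
position: [0.6041, 0.2744, 0.2092]
ee_rot: [0.652, 0.274, 0.653, -0.27]
contact_force: [0.3, 0.1, -0.8]
width: 0.0703
shift cm [  8.75 -30.41   8.72] rot deg [-0.2 -0.2 -0.3] rows>= 5.3
now p [0.6041 0.2744 0.2092] x [ 0.001  0.005 -1.   ] z [ 0.704 -0.71  -0.003] q [0.32 0.42 1.34 0.   1.38 1.11] w 0.0703 F [ 0.3  0.1 -0.8] t 49.17
495 [331. 220.] [0.5489 0.02   0.0278] [0.5473 0.0247] 0.1176 0.0356
128 [337. 251.] [4.501e-01 3.000e-04 3.120e-02] [ 0.4499 -0.0011] 0.0211 0.0438
```

View pics/w14.png

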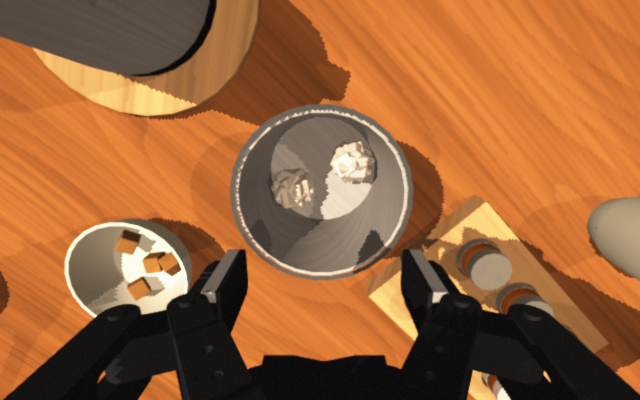

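Two balls are in the bin, at (295,190) and (353,163). The last ball is at (.4498,-.0012).

```bash
python3 -m crank '[[0,-5.5,1.6,0,0,0,7],[0,-11.5,3.3,0,0,0,7],[0,-17.5,5,0,0,0,7],[2,-23,6.6,0,0,0,7],[4,-28,8,0,0,0,7]]'; python3 -m crank '[[4,-2.4,0.7,0,0,0,7],[7,-2.4,0.7,0,0,0,7],[9,-2.4,0.7,0,0,0,7],[9,-2.4,0.7,0,0,0,7],[9,-2.4,0.7,0,0,0,7]]'; python3 go.py .4497 -.0012 .009 -45
```

```text
clock: 49.9
position: [0.4583, 0.0188, 0.165]
ee_rot: [0.651, 0.273, 0.655, -0.271]
contact_force: [1.2, -0.7, 0.7]
width: 0.07
clock: 50.52
position: [0.4481, -0.0013, 0.0766]
ee_rot: [0.651, 0.273, 0.654, -0.271]
contact_force: [0.0, -0.2, -0.4]
width: 0.0698
shift cm [6.76 0.12 0.15] rot deg [-0.2 -0.3 -0. ] rows>= 1.1
now p [ 0.4481 -0.0013  0.0766] x [-0.003  0.004 -1.   ] z [ 0.704 -0.71  -0.005] q [-0.16  0.24  2.    0.    0.91  0.63] w 0.0698 F [ 0.  -0.2 -0.4] t 50.52
```

```bash
python3 -m crank '[[3,0.1,0.1,0,0,0,7],[6.7,0.1,0.1,0,0,0,7],[6.7,0.1,0.1,0,0,0,7],[6.7,0.1,0.1,0,0,0,7]]'; python3 -m crank '[[0,0,0,0,0,0,2],[0,0,0,0,0,0,2],[0,0,0,0,0,0,2],[0,0,0,0,0,0,2],[0,0,0,0,0,0,2]]' 30; python3 -m crank '[[-4,0,0,0,0,0,2],[-9,0,0,0,0,0,2],[-14,0,0,0,0,0,2],[-18,0,0,0,0,0,2]]'; python3 go.py .603 .2745 .19 -45
```

```text
clock: 51.02
position: [0.4504, -0.0011, 0.0107]
ee_rot: [0.652, 0.273, 0.654, -0.271]
contact_force: [-0.1, -0.9, 0.2]
width: 0.0697
clock: 51.65
position: [0.4505, -0.0011, 0.0109]
ee_rot: [0.652, 0.273, 0.653, -0.271]
contact_force: [0.5, 0.9, 6.3]
width: 0.0389
clock: 52.15
position: [0.4501, -0.0018, 0.1923]
ee_rot: [0.652, 0.273, 0.653, -0.271]
contact_force: [0.5, 0.7, 0.4]
width: 0.0386
shift cm [ 0.33 30.32 -8.85] rot deg [-0.2 -0.1 -0.1] rows>= 5.1
now p [ 0.4501 -0.0018  0.1923] x [-0.     0.004 -1.   ] z [ 0.704 -0.71  -0.003] q [-0.16  0.11  1.82  0.    1.21  0.63] w 0.0386 F [0.5 0.7 0.4] t 52.15
```

```bash
python3 -m crank '[[0,5,-1.5,0,0,0,2],[0,11,-3.2,0,0,0,2],[0,17,-5,0,0,0,2],[0,23,-6.8,0,0,0,2],[0.3,28,-8.2,0,0,0,2]]'; python3 -m crank '[[0,2.3,-0.7,0,0,0,2],[0,2.3,-0.7,0,0,0,2],[2,2.3,-0.7,0,0,0,2],[4,2.3,-0.7,0,0,0,2],[4,2.3,-0.7,0,0,0,2]]'; python3 go.py .603 .2745 .15 -45; python3 -m crank '[[0,0,0,0,0,0,7],[0,0,0,0,0,0,7],[0,0,0,0,0,0,7],[-4,0,0,0,0,0,7],[-6,0,0,0,0,0,7]]'
python3 - <<'E'
from meas import *
shot('wrist','w15.png'); shot('top','t15.png'); shot('scene','s15.png')
E
python3 go.py .48 0 .25 -45
```

```text
clock: 52.78
position: [0.5918, 0.2559, 0.1879]
ee_rot: [0.652, 0.273, 0.654, -0.27]
contact_force: [0.2, -0.2, -0.2]
width: 0.0389
clock: 53.4
position: [0.6003, 0.2733, 0.146]
ee_rot: [0.65, 0.272, 0.655, -0.272]
contact_force: [0.4, 0.2, -0.4]
width: 0.0382
shift cm [-0.4   0.27  0.1 ] rot deg [-0.3 -0.4  0.2] rows>= 0.1
now p [0.6003 0.2733 0.146 ] x [-0.007  0.002 -1.   ] z [ 0.704 -0.711 -0.006] q [0.32 0.46 1.44 0.   1.25 1.11] w 0.0382 F [ 0.4  0.2 -0.4] t 53.4
clock: 54.02
position: [0.6032, 0.275, 0.2096]
ee_rot: [0.652, 0.274, 0.653, -0.27]
contact_force: [-0.3, -0.2, 0.0]
width: 0.0704
shift cm [ -4.28 -28.08  10.85] rot deg [-0.2 -0.2 -0.2] rows>= 4.9
now p [0.603  0.275  0.2086] x [-0.     0.005 -1.   ] z [ 0.704 -0.71  -0.004] q [0.32 0.42 1.34 0.   1.38 1.11] w 0.0701 F [-0.7 -0.2 -0.7] t 54.17
```

View pics/w15.png

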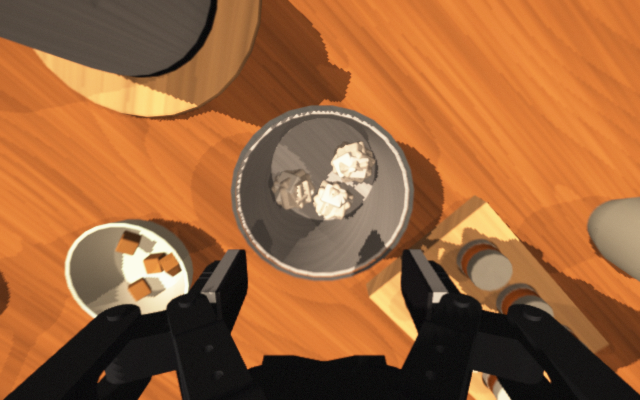

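All three balls are in the bin. I'll back the arm off to a clear spot and run the final checks.

```bash
python3 -m crank '[[-3,-5,2,0,0,0,7],[-4,-11,4,0,0,0,7],[-4,-17,6.5,0,0,0,7],[-4.3,-23,9,0,0,0,7],[-4.3,-28,10.8,0,0,0,7]]'; python3 go.py .33 -.02 .28 -45; python3 -m crank '[[-3,-4,-4,0,0,0,7],[-3,-8,-8,0,0,0,7],[-3,-11,-9.5,0,0,0,7],[-3,-11,-9.5,0,0,0,7],[-3,-11,-9.5,0,0,0,7]]'
python3 - <<'E'
from meas import *
for n in ['top','scene']:
    im=shot(n,n+'16.png'); P=cloud(im)
    for o in lids(P,im): print(n,*o[1:])
    b=P[(np.hypot(P[...,0]-.603,P[...,1]-.2745)<.045)]; print('bin inside zmax',np.nanmax(b[:,2]))
    c=im['color'].astype(int)
    m=(np.hypot(P[...,0]-.388,P[...,1]-.3455)<.058)&(c[...,2]-c[...,0]>40)&(P[...,2]>.008)
    print(n,'lump z',P[m][:,2].max(), np.hypot(*(P[m][:,:2]-[.388,.3455]).T).max())
    q=P[(abs(P[...,0]-.397)<.045)&(abs(P[...,1]+.354)<.045)&(P[...,2]>.079)&(P[...,2]<.09)]
    print('cuprim',len(q),q[:,2].mean(),cv2.minEnclosingCircle(q[:,:2].astype(np.float32)))
s=manip.get_state();print(s['position'],s['clock'])
E
```

```text
clock: 54.8
position: [0.4781, -0.001, 0.2483]
ee_rot: [0.651, 0.272, 0.655, -0.271]
contact_force: [0.1, -0.8, 0.5]
width: 0.07
shift cm [ -3.11 -11.85  -9.1 ] rot deg [-0.2 -0.3  0. ] rows>= 2.5
now p [ 0.4781 -0.001   0.2483] x [-0.005  0.004 -1.   ] z [ 0.704 -0.71  -0.006] q [-0.15  0.12  1.66  0.    1.36  0.64] w 0.07 F [ 0.1 -0.8  0.5] t 54.8
clock: 55.42
position: [0.3353, -0.0094, 0.2794]
ee_rot: [0.651, 0.273, 0.654, -0.271]
contact_force: [0.2, 1.2, 0.4]
width: 0.0698
top [309. 186.] [0.6554 0.093  0.0579] [0.6566 0.0934] 0.0205 0.0639
top [332. 187.] [0.6539 0.0215 0.0573] [0.6546 0.0212] 0.0204 0.0644
top [354. 188.] [ 0.6525 -0.0494  0.0576] [ 0.6534 -0.0494] 0.0204 0.063
top [308. 208.] [0.5841 0.0953 0.0579] [0.5845 0.0952] 0.0203 0.0629
top [330. 209.] [0.5831 0.0251 0.0576] [0.5834 0.0251] 0.02 0.0637
top [354. 210.] [ 0.5804 -0.0483  0.0575] [ 0.5809 -0.0487] 0.0201 0.0634
top [248. 210.] [0.5757 0.2866 0.0461] [0.5761 0.2861] 0.0118 0.0503
top [457. 218.] [ 0.5585 -0.3783  0.0531] [ 0.5585 -0.3791] 0.0216 0.0608
top [234. 259.] [0.4212 0.3261 0.049 ] [0.3944 0.339
[... 680 characters left out ...]
7] 0.0202 0.062
scene [303. 227.] [ 0.5818 -0.0496  0.0574] [ 0.5805 -0.0498] 0.021 0.061
scene [328. 238.] [ 0.6534 -0.0505  0.0573] [ 0.6527 -0.0493] 0.021 0.0609
scene [385. 256.] [ 0.7957 -0.0273  0.0574] [ 0.7942 -0.0134] 0.0336 0.068
scene [156. 271.] [ 0.3766 -0.3396  0.0558] [ 0.3833 -0.3419] 0.0224 0.0679
scene [156. 290.] [ 0.4163 -0.375   0.056 ] [ 0.4109 -0.3714] 0.0225 0.068
scene [204. 324.] [ 0.5606 -0.3795  0.0526] [ 0.5591 -0.379 ] 0.0216 0.0571
bin inside zmax 0.04850175051658068
scene lump z 0.051873188415655025 0.057974782089410044
cuprim 165 0.08208072806875955 ((0.39778855443000793, -0.35470080375671387), 0.03432229906320572)
[ 0.33570291 -0.00936266  0.27945547] 55.525
```

View pics/top16.png

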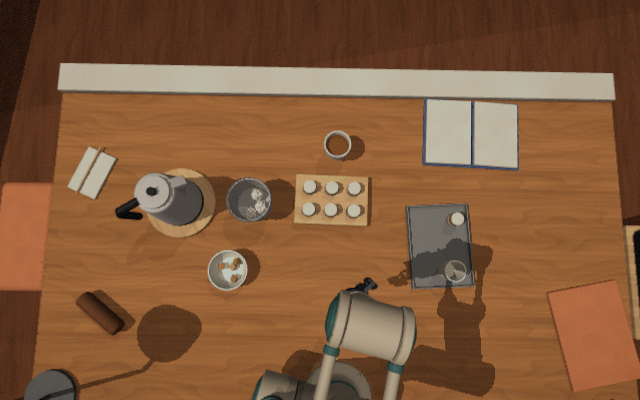

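View pics/scene16.png

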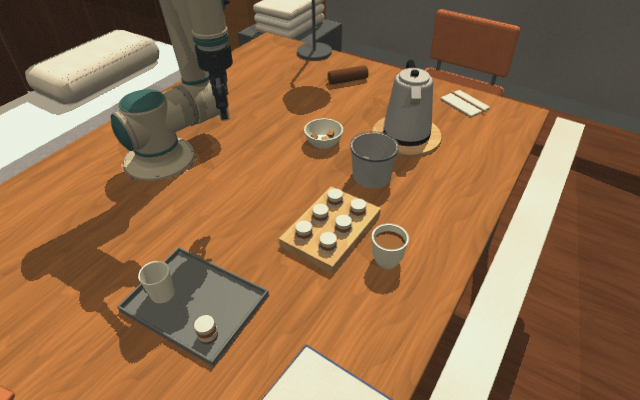

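```bash
python3 -m crank '[[0,0,0,0,0,0,7],[0,0,0,0,0,0,7],[0,0,0,0,0,0,7],[0,0,0,0,0,0,7]]'; python3 -c "
from rig import manip; print(manip.get_state()['qd'].round(3)); print(manip.sign_off())"
```

```text
clock: 56.02
position: [0.3348, -0.0094, 0.2798]
ee_rot: [0.651, 0.273, 0.654, -0.271]
contact_force: [-0.3, -0.5, 0.8]
width: 0.0699
[-0.001 -0.002 -0.    -0.     0.001  0.002]
the job is handed in; nothing more can be done
None
```

The tea desk is made up and handed in at about 56 s; sign-off gives no verdict, so what follows is from my own last checks.

- **Jars:** I set three spares into the three empty pockets. All six lids sit at about 57 to 58 mm, which is right for seated jars. They are within about 2 mm of the pocket centres I worked out. The jars already there had not moved, and the fourth spare still stands on the tray.
- **Sugar:** I tipped the cup over the bowl, and all four lumps show inside it. The top camera puts their highest point at 34 mm. The scene camera read one point at 52 mm near the bowl edge, which I take to be the bowl's rim rather than a lump.
- **Cup:** It is back on the tray, empty and upright, with its rim at about 82 mm where 83 mm is expected.
- **Paper balls:** All three are in the bin, with their tops no higher than about 50 mm. One had been knocked a few centimetres aside during the run, so I measured it again before picking it up.
- **Bystanders:** I kept the arm clear of the kettle and the guest's cup of tea. None of the force readings printed at the end of the moves suggested a bump.

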